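# Carry a swing mirror, balanced on its slack pivots, to the packing cradle

## Task

Lift the swing mirror by its carrying rail off the fitting cradle (blue felt); its wing nuts are still slack and it is top-heavy, so prove the pivots by holding it in the air, well clear of the cradles, for at least five seconds with the mirror balanced upright and the stand nearly level. Then set it down gently, square and central, on the packing cradle (grey felt) with the mirror's lower edge seated in the notch, and let go. Never let the mirror swing over or touch it, as it is freshly waxed, and leave the bowl, mallet and wax tin alone.

Things in the scene. Friction and masses are not known exactly. Their poses are not given: they have to be found in the camera images.
- stand: Loose stand, dark wood, 0.52 kg (mirror not counted): two posts 210 mm apart (along y) on feet 160 mm long (x) and 30 wide, joined on top by a carrying rail; 306 mm high, centre of mass 112 mm up. Origin: centre of the footprint, underside of the feet; x normal to the glass, y along the rail, z up. Open underneath between the feet. A half turn about z leaves it the same.
- rail (a point): Centre of the stand's carrying rail, 270 mm above the stand's origin: a square bar 24 mm wide (x) and 24 mm high, 180 mm free along y. Grip it here from above, fingers closing along the stand's x. The upright mirror's top is 26 mm below the rail's underside. Axes as the stand's.
- mirror: Mirror, pale frame 160 mm wide (y), 18 thick (x), red crest. Turns about y in the stand. Origin on the pivot axis; z points to the crest, 107 mm up; lower edge 95 mm below. Nominal 0.32 kg (hidden, 0.8 to 1.25 times), moment of inertia about the pivot 0.0011 kg m2 (scales with the mass), centre of mass 4.5 mm above the pivot: left alone it falls over with a time constant of about 1 s.
- pivot (a point): Mid-point of the mirror's pivot axis (along the stand's y), 125 mm above the stand's origin, fixed in the stand. No dry friction, only grease: a drag of 0.0125 N m per rad/s of turning between mirror and stand, so tilting the stand about its y drags the mirror along, the way the stand turns. Stops 0.6 rad to either side. Wing nuts slack.
- lower_edge (a point): Middle of the underside of the mirror's lower frame bar, 95 mm below the pivot (18 mm thick, 160 mm long); this edge sits in the cradle's notch. Axes as the mirror's.
- fitting_cradle: Fixed cradle where the stand begins, left or right of the robot: dark board 260 (x) by 300 (y) by 10 mm, blue felt keeper in its middle, of the same shape as the packing cradle's. Origin: centre of the board's underside, on the table; y along the notch. The feet stand on the board, the mirror's lower edge in the notch, 40 mm above the table with about 4 mm free on either side.
- packing_cradle: Fixed cradle to which the stand must go: pale plywood board 260 (x) by 300 (y) by 10 mm with grey felt keeper, and a batten 12 mm wide, 18 high, along both edges at x = +-124 mm. Origin: centre of the board's underside, on the table; y along the notch. Home: the stand's origin 10 mm above this origin, their y axes parallel (either way round).
- packing_notch (a point): Where the mirror's lower edge comes to rest, 40 mm above the table over the packing cradle's centre. The keeper is 110 mm long (y) and 66 wide: a notch 26 mm wide from 30 to 56 mm above the table, then a flared mouth, 60 mm wide at its top, 72 mm above the table. The fitting cradle's keeper is the same. Axes as the cradle's.
- bowl: Turned wooden bowl standing loose on the bench beyond the cradles, 136 mm across, 52 mm high, origin centre of its underside. To be left alone.
- mallet: Turned wooden mallet standing on its head beyond the cradles, 86 mm across, 208 mm high, origin centre of its underside. To be left alone.
- wax_tin: Yellow wax tin standing between the two cradles, 76 mm across, 55 mm high, origin centre of its underside. To be left alone.

How it is judged:
By the outcome, as a careful person would: the job done as asked, in the order asked, and still so for the second after the job is handed in, with the robot touching nothing.
It also fails if it takes over 72 s, if anything falls off the work surface, if the arm or the gripper's body presses on something with over 40 N, if the wrist force passes 120 N, or if a joint passes its speed limit or range.

## Robot

A 7-joint arm with a two-finger parallel gripper is mounted at the origin on the work surface. World frame = base frame: x ahead of the robot, y to its left, z up, the work surface at z = 0. Lengths are in m, angles in rad, forces in N, time in s.
With the tool pointing down it reaches from about 0.4 to 0.85 m from the base axis. Payload 10.4 kg.
Tool frame: the origin (TCP) lies at the very end of the fingers, on their centre line; the grasp point (between the pads) lies 19 mm behind it (manip.grip_point_offset is the distance from the TCP to the grasp point, in m); z points along the fingers, y is the line along which they close (so a half turn about z gives the same grasp; the last joint's range is limited). The gripper opens to 85 mm and grips with 20 to 120 N. Pads are 22 mm wide; open, the fingers measure 114 mm over their backs; the gripper's body (76 mm by 85 mm) begins 54 mm behind the grasp point. The pads swing forward as they close: fully open they stand 13 mm farther back than shut.
Start: joints at [1.31, 0.332, -0.065, 1.46, 0.022, 1.35, -0.088], TCP at [0.147, -0.607, 0.231] pointing down, gripper open.
Joint ranges: [-2.6, 2.6], [-0.5, 2.12], [-1.47, 1.34], [0.16, 2.42], [-1.27, 4.41], [0.06, 2.06], [-2.6, 2.6]. Speed limits (rad/s): [2.22, 2.22, 2.79, 2.79, 3.14, 3.14, 3.14].

## Interface

Orientations are given as a unit quaternion [x, y, z, w].
In Python, from workcell import manip gives the robot as it stands. The module is installed in compiled form; this text tells all that it offers.
- The arm moves only by the tool step_arm, never from a script. Its argument "moves" is a list of rows, each a list of 7 numbers: the closure, from 0 (fully open) to 1 (shut), then the shift along the world's x, y, z in mm, then the turn, a rotation vector about the world's x, y, z in rad. In form: [[grip, tx, ty, tz, ax, ay, az], ...]. A call has 1 to 10 rows; each row is the pose to reach, as a shift and turn from the pose commanded when the call began; what a row does not reach only later rows make up. A row lasts 1/10 s, in which the tool goes at most 50 mm and 8.59 degrees, less where a joint would pass 70% of its speed; a pose out of reach is approached as far as the arm can. A call with a gripper value outside its range is refused whole. The fingers move at their own pace and stop on an object; "grip_force" is the grip in N (left out, the last holds). Time passes only in rows, so rows that repeat a pose let the fingers close. It gives the time, the measured TCP pose, the force, the opening and the grip force at its end, in the units of the state.
- manip.get_obs(): the state, without advancing time (a new reading comes with each control period).
- manip.camera(name): name is "side" or "top" or "wrist"; returns a dict with "image" (400x640x3 uint8, blue, green, red), "K" (3x3 intrinsics, pixels), "dist_coeffs" ([k1, k2, p1, p2, k3] as OpenCV has them; the pictures are not rectified), "rvec" (rotation vector, rad) and "tvec" (3), from world to camera coordinates, as OpenCV has them; the wrist camera has in their place "mount" (4x4, takes a point from camera to tool coordinates, whose origin is the TCP and whose axes are the flange's). Camera axes: x right, y down, z forward; pixel columns grow to the right and rows downward; lengths in m; the calibration is good to about 2 mm. A picture is of the moment at which its call begins: read the wrist's pose just before it. There is no depth.
- manip.hand_in(): hands the job in; it is judged then, once.
The state is a dict: "clock": time; "joint_pos": joint angles; "joint_velocities": joint speeds; "tau": joint torques, N m; "position": TCP position; "ee_rot": TCP orientation; "ft_force": force on the tool from outside, world axes, zero at the start; "torque": the same for the moment, N m; "grip_width": opening from 0.0 (shut) to 1.0 (fully open); "grasp_force": force on a finger pad.
Only numpy, scipy, OpenCV 4.12 (cv2) and the standard library are available. Lean on these libraries where they do the work, as an engineer would, in place of code of your own. Each camera call takes 0.05 s, during which the arm holds its last target. There are 200 camera calls.

## Working session

There is one attempt and no reset: what is moved stays moved. The work goes in short steps, Python scripts to look and compute and a tool call to move; the robot and the scene stay as the last step left them, time stands still between calls to the robot, and variables do not carry over. Pictures are saved under pics/ and viewed, at most 10 in all, crops included, and the job is handed in when it is done.

Besides the shell and the picture viewer there is one more tool, called after "Call:" as name(argument=value, ...), one argument or row to a line, values as JSON. step_arm: Moves the arm, as the interface text tells. Its arguments: {"type":"object","properties":{"moves":{"type":"array","items":{"type":"array","items":{"type":"number"}}},"grip_force":{"type":"number"}},"required":["moves"]}

```bash
mkdir -p pics; python3 - <<'E'
from workcell import manip
import cv2,numpy as np
o=manip.get_obs();print(o, manip.grip_point_offset)
for n in ("side","top"):
    c=manip.camera(n);cv2.imwrite(f"pics/{n}0.png",c["image"]);print(n,c["K"],c["dist_coeffs"],c["rvec"],c["tvec"])
E
```

```text
{'clock': 0.0, 'joint_pos': array([ 1.31038267,  0.33285441, -0.0647013 ,  1.46095295,  0.02163145,
        1.34987351, -0.08849616]), 'joint_velocities': array([-9.42206336e-04, -1.93271359e-03,  2.15021520e-03, -1.42987818e-03,
        3.92985347e-05,  7.88594660e-04,  4.69367914e-04]), 'tau': array([ 2.91920160e-04, -6.25448799e+01,  4.91072936e-02, -3.91615713e+01,
        1.61736365e-02,  9.65731888e-03,  1.17741115e-05]), 'position': array([ 0.14713485, -0.60705271,  0.23052128]), 'ee_rot': array([ 9.92936697e-01,  1.18643292e-01, -1.29356819e-04, -6.83750264e-04]), 'ft_force': array([-0.66082607,  0.38057699,  0.5956557 ]), 'torque': array([0.04443938, 0.01173026, 0.00130883]), 'grasp_force': 0.0, 'grip_width': 0.9985067244239116} 0.0187
side [[502.14500279   0.         317.53973092]
 [  0.         502.14500279 201.25988925]
 [  0.           0.           1.        ]] [-0.0823679  0.         0.         0.         0.       ] [ 2.40316965 -0.19303957  0.0473498 ] [-0.5997086   0.20924501  1.13136898]
top [[382.21182192   0.         319.74022282]
 [  0.         382.21182192 199.46698711]
 [  0.           0.           1.        ]] [-0.07643391  0.          0.          0.          0.        ] [ 2.1076758  -2.14372805  0.150954  ] [0.01514417 0.65897263 1.10197839]
```

View pics/side0.png

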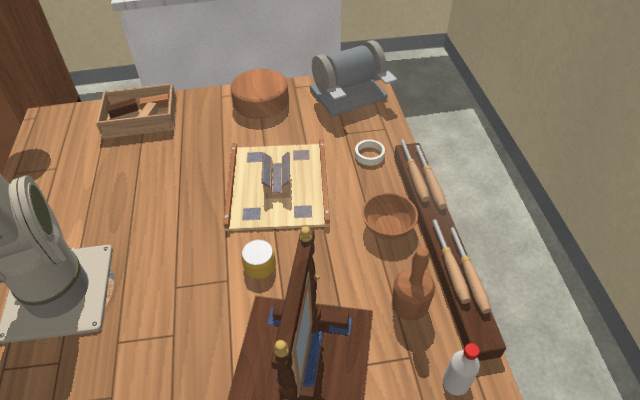

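View pics/top0.png

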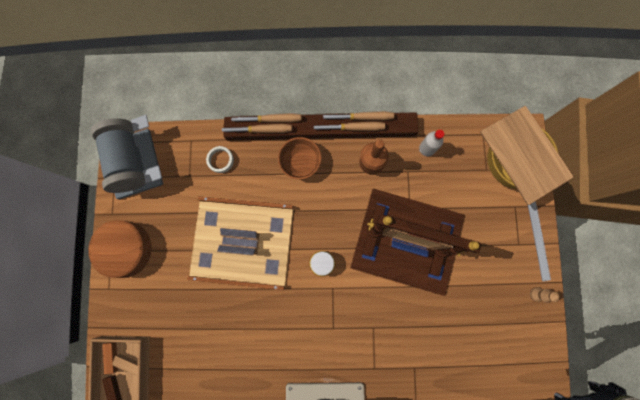

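```bash
python3 - <<'E'
import cv2,numpy as np
t=cv2.imread("pics/top0.png");s=cv2.imread("pics/side0.png")
a=cv2.resize(t[190:300,345:495],None,fx=5,fy=5,interpolation=cv2.INTER_CUBIC)
cv2.imwrite("pics/c1.png",a)
m=np.zeros((600,800,3),np.uint8)
m[:, :400]=cv2.resize(s[215:365+0,235:335],(400,600),interpolation=cv2.INTER_CUBIC)
m[:300,400:]=cv2.resize(t[195:295,180:313],(400,300),interpolation=cv2.INTER_CUBIC) 
m[300:,400:]=cv2.resize(s[140:240,215:348],(400,300),interpolation=cv2.INTER_CUBIC)
cv2.imwrite("pics/c2.png",m)
E
```

```text
(no output)
```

View pics/c1.png

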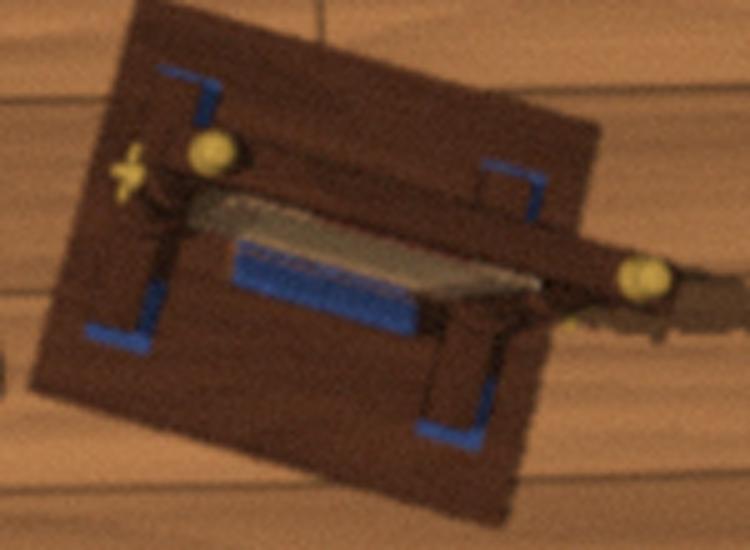

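View pics/c2.png

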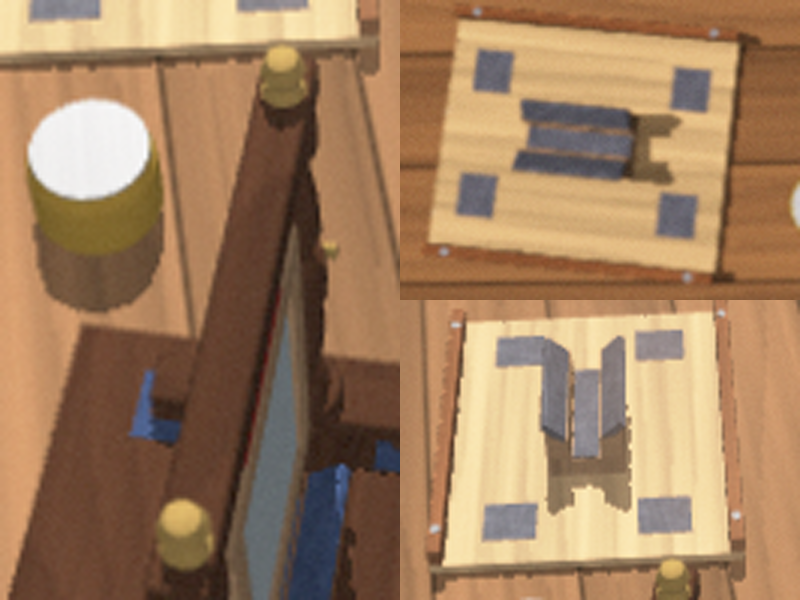

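```bash
cat > h.py <<'E'
from workcell import manip
import cv2,numpy as np
from scipy.optimize import least_squares
np.set_printoptions(precision=4,suppress=True)
_c={}
def cam(n):
    if n not in _c:_c[n]=manip.camera(n)
    return _c[n]
def ray(n,p):
    c=cam(n);R=cv2.Rodrigues(np.array(c["rvec"],float))[0]
    u=cv2.undistortPoints(np.array(p,float).reshape(1,1,2),c["K"],np.array(c["dist_coeffs"]))[0,0]
    d=R.T@np.array([*u,1]);return -R.T@np.array(c["tvec"]).ravel(),d/np.linalg.norm(d)
def tri(rs):
    A=sum(np.eye(3)-np.outer(d,d) for o,d in rs);b=sum((np.eye(3)-np.outer(d,d))@o for o,d in rs)
    x=np.linalg.solve(A,b);return x,[np.linalg.norm(np.cross(d,x-o)) for o,d in rs]
def plane(r,z):
    o,d=r;return o+d*(z-o[2])/d[2]
def crop(p,s,off):return (np.array(p,float)+.5)/s-.5+np.array(off)
E
python3 - <<'E'
from h import *
T1=lambda p:ray("top",crop(p,5,(345,190)))
S1=lambda p:ray("side",crop(p,4,(235,215)))
k=400/133
T2=lambda p:ray("top",crop((p[0]-400,p[1]),k,(180,195)))
S2=lambda p:ray("side",crop((p[0]-400,p[1]-300),k,(215,140)))
F=[tri([T1(a),S1(b)]) for a,b in [((213,152),(283,72)),((645,278),(187,535))]]
print("finials",F);a,b=F[0][0],F[1][0];d=a-b
print("mid",(a+b)/2,"len",np.linalg.norm(d),"yaw",np.arctan2(-d[0],d[1]))
print("fit corners z=.01",[plane(T1(p),.01) for p in [(137,0),(600,127),(503,525),(32,388)]])
for nm,t,s,z in [("pads",[(493,71),(691,89),(477,195),(677,215)],[(521,351),(660,345),(510,522),(664,515)],.01),("screws",[(477,12),(714,33),(444,251),(687,278)],[(456,324),(721,313),(434,529),(737,516)],.028)]:
    P=np.array([plane(T2(p),z) for p in t]);Q=np.array([plane(S2(p),z) for p in s])
    print(nm,P,P.mean(0));print(Q,Q.mean(0))
    d=(P[0]-P[1])+(P[2]-P[3]);print("yaw",np.arctan2(-d[0],d[1]))
    if len(t)==4:
      o=np.argsort(-Q[:,1]-0)
      for i in range(4):
        j=np.argmin(np.linalg.norm(Q-P[i],axis=1));print(tri([T2(t[i]),S2(s[j])]))
c=cam("wrist");print(c["mount"],c["K"])
E
```

```text
finials [(array([ 0.5669, -0.1587,  0.301 ]), [np.float64(0.00046872879229999304), np.float64(0.0004687287923000416)]), (array([ 0.504 , -0.3601,  0.2974]), [np.float64(0.0006000520739233075), np.float64(0.0006000520739231876)])]
mid [ 0.5355 -0.2594  0.2992] len 0.210998843486594 yaw -0.30283933931540075
fit corners z=.01 [array([ 0.6948, -0.1602,  0.01  ]), array([ 0.6086, -0.4476,  0.01  ]), array([ 0.3667, -0.3714,  0.01  ]), array([ 0.4549, -0.0875,  0.01  ])]
pads [[0.6128 0.3506 0.01  ]
 [0.5906 0.1413 0.01  ]
 [0.4839 0.364  0.01  ]
 [0.4615 0.1555 0.01  ]] [0.5372 0.2528 0.01  ]
[[0.4851 0.3634 0.01  ]
 [0.6142 0.3489 0.01  ]
 [0.4614 0.1547 0.01  ]
 [0.5902 0.1405 0.01  ]] [0.5377 0.2519 0.01  ]
yaw -0.10626223518275463
(array([0.6138, 0.3514, 0.0075]), [np.float64(0.0006880143360125605), np.float64(0.0006880143360127731)])
(array([0.5905, 0.1414, 0.009 ]), [np.float64(0.00022387176885073435), np.float64(0.00022387176885071134)])
(array([0.4845, 0.3643, 0.0092]), [np.float64(0.0006165162845542488), np.float64(0.0006165162845542133)])
(array([0.4614, 0.1557, 0.0089]), [np.fl
[... 292 characters left out ...]
5376 0.2526 0.028 ]
yaw -0.11026939802044625
(array([0.6739, 0.3644, 0.0267]), [np.float64(0.00075616479564193), np.float64(0.0007561647956421945)])
(array([0.6474, 0.1155, 0.0259]), [np.float64(0.0008635274481281859), np.float64(0.0008635274481281201)])
(array([0.4279, 0.3907, 0.0287]), [np.float64(0.00028664193068496304), np.float64(0.00028664193068489934)])
(array([0.3994, 0.1429, 0.0268]), [np.float64(0.00034147760738280965), np.float64(0.000341477607382912)])
[[ 0.0002 -0.9492 -0.3146  0.0806]
 [ 1.      0.0003 -0.0002 -0.0003]
 [ 0.0003 -0.3146  0.9492 -0.1423]
 [ 0.      0.      0.      1.    ]] [[278.9933   0.     321.8098]
 [  0.     278.9933 202.7685]
 [  0.       0.       1.    ]]
```

Call:
step_arm(
  moves=[
    [0,20,20,50,0,0,0.1],
    [0,50,45,100,0,0,0.2],
    [0,80,70,140,0,0,0.3],
    [0,389,348,150,0,0,1.03],
    [0,389,348,150,0,0,1.03],
    [0,389,348,150,0,0,1.03],
    [0,389,348,150,0,0,1.03],
    [0,389,348,150,0,0,1.03],
    [0,389,348,150,0,0,1.03],
    [0,389,348,150,0,0,1.03],
  ],
  grip_force=60,
)

```text
clock: 1.25
position: [0.4745, -0.3142, 0.3759]
ee_rot: [0.806, 0.592, 0.0, 0.0]
ft_force: [0.5, 0.0, 0.1]
grip_width: 1.004
grasp_force: 0.0
```

```bash
python3 - <<'E'
from h import *
for n in("top","side"):
    c=manip.camera(n);R=cv2.Rodrigues(np.array(c["rvec"]))[0];print(n,-R.T@np.array(c["tvec"]).ravel(),R[2])
E
```

```text
top [ 0.4703 -0.02    1.1947] [ 0.1633  0.0207 -0.9864]
side [ 0.5199 -0.6868  0.9703] [ 0.0875  0.662  -0.7444]
```

Call:
step_arm(
  moves=[
    [0,45,41,3,0,0,0],
    [0,45,41,3,0,0,0],
    [0,45,41,3,0,0,0],
    [0,45,41,3,0,0,0],
  ],
)

```text
clock: 1.75
position: [0.518, -0.2754, 0.3783]
ee_rot: [0.806, 0.592, -0.0, -0.0]
ft_force: [-0.6, -0.7, -0.8]
grip_width: 0.997
grasp_force: 0.0
```

```bash
python3 - <<'E'
from h import *
o=manip.get_obs();print(o["position"],o["ee_rot"],o["clock"])
w=manip.camera("wrist");s=manip.camera("side")
cv2.imwrite("pics/w1.png",w["image"]);cv2.imwrite("pics/s1.png",s["image"])
m=np.zeros((600,800,3),np.uint8)
m[:250,:400]=cv2.resize(w["image"],(400,250))
m[:,400:]=cv2.resize(s["image"][200:400,220:353],(400,600))
cv2.imwrite("pics/m1.png",m)
E
```

```text
[ 0.518  -0.2754  0.3783] [ 0.8058  0.5921 -0.0003 -0.0001] 1.75
```

View pics/m1.png

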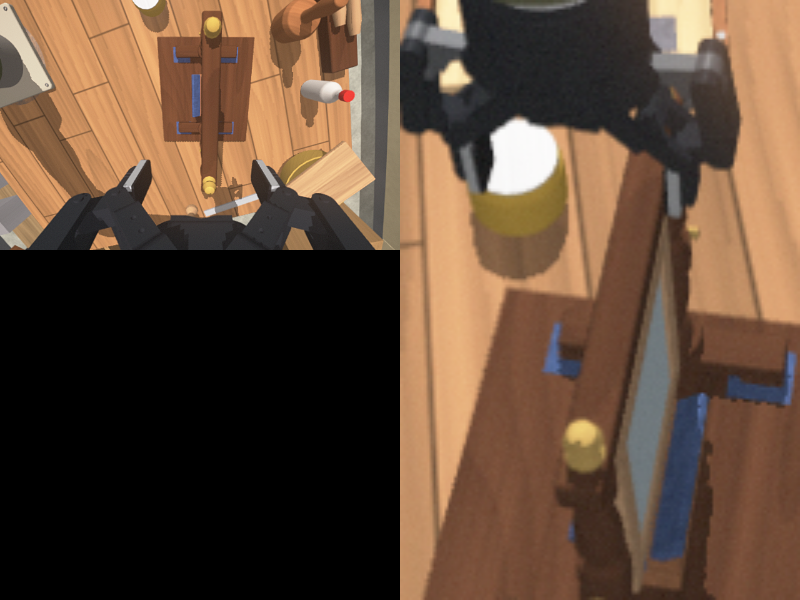

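```bash
cat >> h.py <<'E'
from scipy.spatial.transform import Rotation as Ro
def proj(n,P):
    c=cam(n);return cv2.projectPoints(np.array(P,float).reshape(-1,1,3),np.array(c["rvec"],float),np.array(c["tvec"],float),c["K"],np.array(c["dist_coeffs"]))[0][:,0]
def mirror_pts(Rs,o,th,P):  # P in mirror frame; stand pose Rs,o
    return np.array([o+Rs@(np.array([0,0,.125])+Ro.from_rotvec([0,th,0]).apply(p)) for p in P])
E
python3 - <<'E'
from h import *
o=manip.get_obs();w=cam("wrist");M=np.array(w["mount"]);Rt=Ro.from_quat(o["ee_rot"]).as_matrix()
for p in [(339,40),(333,296)]:
    u=cv2.undistortPoints(np.array(p,float).reshape(1,1,2),w["K"],np.array(w["dist_coeffs"]))[0,0]
    d=Rt@M[:3,:3]@np.array([*u,1]);c=Rt@M[:3,3]+o["position"];print(plane((c,d),.30))
Rs=Ro.from_rotvec([0,0,-.303]).as_matrix();og=np.array([.5355,-.2594,.01])
P=[(.009,-.08,-.095),(.009,.08,-.095),(.009,-.08,.095),(.009,.08,.095),(0,0,.107)]
for th in(-.05,0,.05):
    q=proj("side",mirror_pts(Rs,og,th,P));print(th,((q-[220,200])*[400/133,3]+[400,0]).round(0).tolist())
print(proj("side",[og+Rs@np.array([0,s*.105,.295]) for s in(1,-1)]))
E
```

```text
[ 0.5672 -0.1573  0.3   ]
[ 0.5019 -0.3598  0.3   ]
-0.05 [[645.0, 593.0], [684.0, 365.0], [610.0, 458.0], [661.0, 207.0], [619.0, 312.0]]
0 [[637.0, 592.0], [677.0, 364.0], [619.0, 460.0], [668.0, 208.0], [628.0, 314.0]]
0.05 [[630.0, 591.0], [670.0, 364.0], [628.0, 461.0], [676.0, 209.0], [638.0, 315.0]]
[[304.9854 231.4176]
 [280.6262 345.7759]]
```

Call:
step_arm(
  moves=[
    [0,17,16.4,0,0,0,0],
    [0,17,16.4,-50,0,0,0],
    [0,17,16.4,-90,0,0,0],
    [0,17,16.4,-110,0,0,0],
    [0,17,16.4,-116,0,0,0],
    [0,17,16.4,-116,0,0,0],
    [0,17,16.4,-116,0,0,0],
  ],
)

```text
clock: 2.65
position: [0.536, -0.2588, 0.2643]
ee_rot: [0.806, 0.592, 0.001, 0.001]
ft_force: [0.2, 0.7, 0.9]
grip_width: 1.001
grasp_force: 0.0
```

Call:
step_arm(
  moves=[
    [0.5,0,0,0,0,0,0],
    [0.6,0,0,0,0,0,0],
    [0.65,0,0,0,0,0,0],
    [0.7,0,0,0,0,0,0],
    [0.75,0,0,0,0,0,0],
    [0.8,0,0,0,0,0,0],
    [0.9,0,0,0,0,0,0],
  ],
  grip_force=40,
)

```text
clock: 3.35
position: [0.5358, -0.2585, 0.2629]
ee_rot: [0.806, 0.592, 0.0, 0.0]
ft_force: [3.6, -0.2, 2.1]
grip_width: 0.279
grasp_force: 41.0
```

```bash
cat >> h.py <<'E'
def stand_pose(o):
    Rt=Ro.from_quat(o["ee_rot"]).as_matrix()
    # stand axes: y=tool x, z=-tool z, x = y cross z
    y=Rt[:,0];z=-Rt[:,2];x=np.cross(y,z);Rs=np.stack([x,y,z],1)
    return Rs,np.array(o["position"])-Rs@np.array([0,0,.2529])
E
python3 - <<'E'
from h import *
o=manip.get_obs();c=cam("side");im=c["image"];cv2.imwrite("pics/ref_side.png",im)
import json;json.dump({"p":list(o["position"]),"q":list(o["ee_rot"])},open("ref.json","w"))
Rs,og=stand_pose(o);print(Rs,og,o["clock"])
x0,y0,s=270,215,6
a=cv2.resize(im[y0:400,x0:x0+100],None,fx=s*.53,fy=s*.53,interpolation=cv2.INTER_CUBIC)
b=a.copy();k=s*.53
P=[(.009,-.08,-.095),(.009,.08,-.095),(.009,.08,.095),(.009,-.08,.095)]
q=((proj("side",mirror_pts(Rs,og,0,P))-[x0,y0]+.5)*k-.5)
cv2.polylines(b,[q.round().astype(int)],True,(0,255,255),1)
f=(proj("side",[og+Rs@np.array([0,-.105,z]) for z in(.306,.282)]+[og+Rs@np.array([s2*.012,0.0,.282]) for s2 in(-1,1)])-[x0,y0]+.5)*k-.5
for p in f: cv2.circle(b,tuple(p.round().astype(int).tolist()),2,(0,255,0),-1)
cv2.imwrite("pics/o1.png",np.hstack([a,b]))
print(a.shape)
E
```

```text
[[ 0.9544  0.2984 -0.001 ]
 [-0.2984  0.9544  0.0003]
 [ 0.0011 -0.      1.    ]] [ 0.536  -0.2585  0.01  ] 3.35
(588, 318, 3)
```

View pics/o1.png

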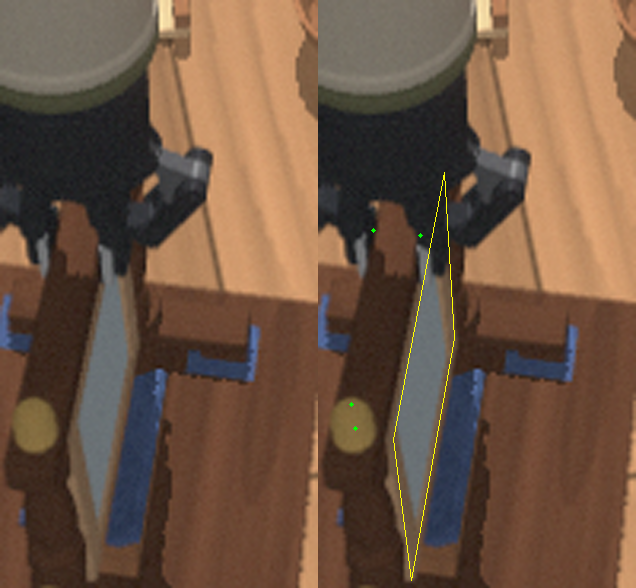

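Call:
step_arm(
  moves=[
    [0.9,0,0,10,0,0,0],
    [0.9,0,0,45,0,0,0],
    [0.9,0,0,90,0,0,0],
    [0.9,0,0,130,0,0,0],
    [0.9,0,0,150,0,0,0],
  ],
  grip_force=60,
)

```text
clock: 3.9
position: [0.5352, -0.2582, 0.4157]
ee_rot: [0.806, 0.592, 0.0, 0.001]
ft_force: [1.0, 0.1, -9.4]
grip_width: 0.272
grasp_force: 60.9
```

```bash
cat > est.py <<'E'
from h import *
import json,sys
r=json.load(open("ref.json"));ref=cv2.imread("pics/ref_side.png")
ys,zs=np.meshgrid(np.linspace(-.079,-.02,40),np.linspace(-.092,.07,70))
G=np.stack([np.full(ys.size,.009),ys.ravel(),zs.ravel()],1)
def pts(o,th):
    Rs,og=stand_pose(o);p=og+(np.array([0,0,.125])+Ro.from_rotvec([0,th,0]).apply(G))@Rs.T if 0 else None
    A=Ro.from_rotvec(Rs[:,1]*th).as_matrix()@Rs  # th = world lean, relative to stand handled by caller
    return og+Rs@np.array([0,0,.125])+G@A.T
def samp(im,q):
    v=cv2.remap(cv2.GaussianBlur(im,(3,3),0).astype(np.float32),q[:,0].astype(np.float32).reshape(-1,1),q[:,1].astype(np.float32).reshape(-1,1),cv2.INTER_LINEAR)[:,0]
    v=v-v.mean(0);return (v/v.std(0)).ravel()
R0=samp(ref,proj("side",pts({"position":r["p"],"ee_rot":r["q"]},0)))
def est(tag):
    o=manip.get_obs();im=cam("side")["image"];cv2.imwrite(f"pics/{tag}.png",im)
    f=lambda v:samp(im,proj("side",pts(o,v[0]))+v[1:])-R0
    best=min((least_squares(f,[t,0,0],x_scale=[.02,1,1],diff_step=1e-3,loss="soft_l1") for t in(-.25,-.15,-.07,-.02,.02,.07,.15,.25)),key=lambda s:s.cost)
    Rs,_=stand_pose(o);tilt=np.arctan2(Rs[:,2]@[np.cos(-.3),np.sin(-.3),0],Rs[2,2])
    x=Rs[:,0];tilt=np.arcsin(-x[2])
    print("t",o["clock"],"pos",o["position"],"stand tilt",tilt,"rel th",best.x[0],"world th",best.x[0]+tilt,"shift",best.x[1:],"rms",np.sqrt(np.mean(f(best.x)**2)),"F",o["ft_force"],"T",o["torque"],"Rs y",Rs[:,1])
    return o,im,best.x
if __name__=="__main__": est(sys.argv[1])
E
python3 est.py s2
```

```text
t 3.95 pos [ 0.5355 -0.2583  0.4176] stand tilt -0.003877689728087824 rel th -0.01934703168111913 world th -0.023224721409206953 shift [0.0618 0.0026] rms 0.3274862 F [-0.822   1.214  -5.7169] T [-0.0466 -0.0875  0.02  ] Rs y [ 0.2985  0.9544 -0.0005]
```

```bash
python3 - <<'E'
s=open("est.py").read()
s=s.replace('f=lambda v:samp(im,proj("side",pts(o,v[0]))+v[1:])-R0','f=lambda v:samp(im,proj("side",pts(o,v[0]-1))+(v[1:]-5))-R0')
s=s.replace("[t,0,0]","[t+1,5,5]").replace("diff_step=1e-3","diff_step=[2e-3,.04,.04]")
s=s.replace("    Rs,_=stand_pose(o);tilt=np.arctan2(Rs[:,2]@[np.cos(-.3),np.sin(-.3),0],Rs[2,2])\n","    Rs,_=stand_pose(o);rms=np.sqrt(np.mean(f(best.x)**2));best.x-=[1,5,5]\n").replace("np.sqrt(np.mean(f(best.x)**2)),\"F\"","rms,\"F\"")
open("est.py","w").write(s)
E
python3 est.py s3
```

```text
t 4.0 pos [ 0.5358 -0.2582  0.4149] stand tilt -0.002747581202188122 rel th -0.012149076374332268 world th -0.014896657576520391 shift [0.1997 0.1258] rms 0.27481472 F [ 0.2401 -0.5461 -7.8904] T [-0.0504 -0.1033 -0.0445] Rs y [ 0.2982  0.9545 -0.0001]
```

Call:
step_arm(
  moves=[
    [0.9,0,0,0,0,0,0],
    [0.9,0,0,0,0,0,0],
    [0.9,0,0,0,0,0,0],
    [0.9,0,0,0,0,0,0],
  ],
)

```text
clock: 4.4
position: [0.5351, -0.2584, 0.4115]
ee_rot: [0.806, 0.592, -0.0, -0.001]
ft_force: [-0.3, 0.4, -8.4]
grip_width: 0.269
grasp_force: 60.8
```

```bash
python3 est.py s4;python3 est.py s4b
```

```text
t 4.45 pos [ 0.5352 -0.2584  0.4118] stand tilt 0.0011313848203325758 rel th -0.038921991265054134 world th -0.037790606444721556 shift [0.6322 1.313 ] rms 0.31305555 F [ 0.6053 -0.5574 -9.0766] T [ 0.0206  0.0226 -0.0153] Rs y [0.2984 0.9544 0.0001]
t 4.5 pos [ 0.5353 -0.2584  0.4121] stand tilt 0.0006994910920241016 rel th -0.04121388134583037 world th -0.04051439025380627 shift [0.7781 1.4189] rms 0.32430854 F [ 0.2906  0.7465 -8.6759] T [ 0.0269  0.0025 -0.0241] Rs y [0.2984 0.9544 0.0001]
```

Call:
step_arm(
  moves=[
    [0.9,0,0,0,0.0119,0.0382,0],
    [0.9,0,0,0,0.0239,0.0763,0],
    [0.9,0,0,0,0.0239,0.0763,0],
    [0.9,0,0,0,0.0239,0.0763,0],
  ],
)

```text
clock: 4.9
position: [0.5359, -0.2583, 0.4123]
ee_rot: [0.805, 0.592, -0.023, -0.032]
ft_force: [0.2, -0.5, -8.9]
grip_width: 0.268
grasp_force: 60.9
```

```bash
python3 est.py s5
```

```text
t 4.95 pos [ 0.5356 -0.2583  0.4126] stand tilt 0.0785130871897346 rel th -0.05931299237209198 world th 0.01920009481764262 shift [2.4714 2.9214] rms 0.496575 F [-0.2873 -0.2203 -8.0801] T [-0.1323 -0.2843 -0.0301] Rs y [0.2982 0.9545 0.0002]
```

```bash
cat > ov.py <<'E'
import sys
from est import *
def ov(tag,x0,y0,w,h,k):
    o,im,x=est(tag);Rs,og=stand_pose(o)
    b=cv2.resize(im[y0:y0+h,x0:x0+w],None,fx=k,fy=k,interpolation=cv2.INTER_CUBIC);a=b.copy()
    t=lambda P:((proj("side",P)-[x0,y0]+.5)*k-.5).round().astype(int)
    for th,s,cl in((x[0],x[1:],(0,255,255)),):
        A=Ro.from_rotvec(Rs[:,1]*th).as_matrix()@Rs
        P=[og+Rs@[0,0,.125]+A@np.array(p) for p in[(.009,-.08,-.095),(.009,.08,-.095),(.009,.08,.095),(.009,-.08,.095)]]
        cv2.polylines(b,[t(P)],True,cl,1)
    for yy in(-.105,.105):
        cv2.polylines(b,[t([og+Rs@np.array(p) for p in[(-.08,yy-.015,.0),(.08,yy-.015,.0),(.08,yy+.015,0),(-.08,yy+.015,0)]])],True,(0,255,0),1)
        cv2.circle(b,tuple(t([og+Rs@np.array([0,yy,.3])])[0].tolist()),3,(0,255,0),-1)
    cv2.imwrite(f"pics/{tag}_ov.png",np.hstack([a,b]));print(b.shape)
ov(sys.argv[1],*map(float if 0 else int,sys.argv[2:6]),float(sys.argv[6]))
E
python3 ov.py s6 230 180 160 220 2.5
```

```text
t 5.0 pos [ 0.5355 -0.2584  0.4128] stand tilt 0.0784623054181783 rel th -0.0625972331992013 world th 0.015865072218976997 shift [2.4808 3.078 ] rms 0.49014714 F [-1.1838 -0.4938 -8.5864] T [-0.0778 -0.3383 -0.0012] Rs y [ 0.2984  0.9544 -0.    ]
(550, 400, 3)
```

View pics/s6_ov.png

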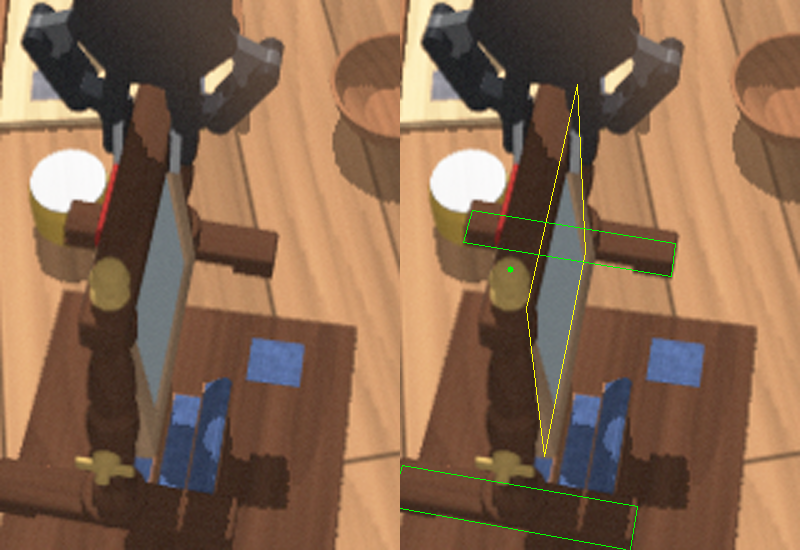

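Call:
step_arm(
  moves=[
    [0.9,0,0,0,0,0,0],
    [0.9,0,0,0,0,0,0],
    [0.9,0,0,0,0,0,0],
  ],
  grip_force=100,
)

```text
clock: 5.3
position: [0.5353, -0.2584, 0.4128]
ee_rot: [0.805, 0.592, -0.024, -0.032]
ft_force: [-0.7, 0.7, -8.3]
grip_width: 0.256
grasp_force: 102.0
```

```bash
python3 est.py s7
```

```text
t 5.35 pos [ 0.5354 -0.2584  0.4127] stand tilt 0.07945222783023716 rel th -0.07734819671018978 world th 0.002104031120047381 shift [3.0146 4.1744] rms 0.51776195 F [ 0.4594 -0.3822 -8.6108] T [-0.1062 -0.3251  0.0063] Rs y [ 0.2984  0.9544 -0.0001]
```

```bash
python3 - <<'E'
import cv2,numpy as np
def sub(n,x,y,w,h):return cv2.GaussianBlur(cv2.imread(f"pics/{n}.png")[y:y+h,x:x+w],(3,3),0)
# features in s6 full px: finial(274,293), wingnut(272,366), far foot end (335,280), mirror low corner (290,366), mirror far-bottom(306,283), crest(270,260)
F={"finial":(274,293),"wing":(272,367),"farfoot":(337,282),"mirlow":(290,360),"mirfar":(306,283),"crest":(271,262)}
for pair in(("s4","s4b"),("s5","s6"),("s5","s7")):
    for k,(x,y) in F.items():
        t=sub(pair[0],x-9,y-9,19,19);S=sub(pair[1],x-15,y-15,31,31)
        r=cv2.matchTemplate(S,t,cv2.TM_CCOEFF_NORMED);_,v,_,m=cv2.minMaxLoc(r)
        def q(a,b,c):return (a-c)/(2*(a-2*b+c)) if (a-2*b+c) else 0
        i,j=m
        dx=i-6+(q(r[j,i-1],r[j,i],r[j,i+1]) if 0<i<12 else 0);dy=j-6+(q(r[j-1,i],r[j,i],r[j+1,i]) if 0<j<12 else 0)
        print(pair,k,round(dx,2),round(dy,2),round(v,3))
E
```

```text
('s4', 's4b') finial 0.08 -0.23 0.993
('s4', 's4b') wing 0.12 -0.15 0.993
('s4', 's4b') farfoot 0.27 -0.17 0.982
('s4', 's4b') mirlow 0.14 -0.19 0.995
('s4', 's4b') mirfar 0.36 0.09 0.993
('s4', 's4b') crest 0.01 0.0 1.0
('s5', 's6') finial -0.08 -0.21 0.987
('s5', 's6') wing -0.1 -0.02 0.998
('s5', 's6') farfoot -0.06 -0.06 0.998
('s5', 's6') mirlow -0.07 -0.15 0.997
('s5', 's6') mirfar 0.05 0.08 0.999
('s5', 's6') crest -0.11 -0.05 0.999
('s5', 's7') finial -0.14 -0.11 0.945
('s5', 's7') wing -0.47 0.03 0.99
('s5', 's7') farfoot -0.35 -0.03 0.992
('s5', 's7') mirlow -0.14 -0.13 0.977
('s5', 's7') mirfar 1.09 0.43 0.984
('s5', 's7') crest -0.97 -0.04 0.981
```

```bash
cat > fix.py <<'E'
from est import *
from scipy.optimize import minimize_scalar
def fit(im,o,sh):
    f=lambda t:np.abs(samp(im,proj("side",pts(o,t))+sh)-R0).mean()
    g=np.linspace(-.3,.3,61);v=[f(t) for t in g];i=int(np.argmin(v))
    r=minimize_scalar(f,bounds=(g[max(i-1,0)],g[min(i+1,60)]),method="bounded");return r.x,r.fun
E
python3 - <<'E'
from fix import *
q0=Ro.from_quat(r["q"])
for n,p,t in[("s3",[.5358,-.2582,.4149],-.0027),("s4",[.5352,-.2584,.4118],.001),("s4b",[.5353,-.2584,.4121],.0007),("s5",[.5356,-.2583,.4126],.0785),("s6",[.5355,-.2584,.4128],.0785),("s7",[.5354,-.2584,.4127],.0795)]:
    o={"position":p,"ee_rot":(Ro.from_rotvec(np.array([.298,.954,0])*t)*q0).as_quat()};im=cv2.imread(f"pics/{n}.png")
    print(n,[(round(t+fit(im,o,np.array(s))[0],4),round(fit(im,o,np.array(s))[1],3)) for s in((0,0),(1,0),(0,1),(0,-1))])
E
```

```text
s3 [(np.float64(-0.0164), np.float32(0.163)), (np.float64(0.0049), np.float32(0.252)), (np.float64(-0.0135), np.float32(0.177)), (np.float64(-0.0195), np.float32(0.182))]
s4 [(np.float64(-0.0495), np.float32(0.213)), (np.float64(-0.0304), np.float32(0.257)), (np.float64(-0.0469), np.float32(0.213)), (np.float64(-0.0526), np.float32(0.239))]
s4b [(np.float64(-0.0543), np.float32(0.222)), (np.float64(-0.036), np.float32(0.261)), (np.float64(-0.0522), np.float32(0.224)), (np.float64(-0.0578), np.float32(0.249))]
s5 [(np.float64(0.0519), np.float32(0.589)), (np.float64(0.0323), np.float32(0.5)), (np.float64(0.0509), np.float32(0.587)), (np.float64(0.0542), np.float32(0.593))]
s6 [(np.float64(0.0488), np.float32(0.575)), (np.float64(0.0293), np.float32(0.49)), (np.float64(0.0475), np.float32(0.574)), (np.float64(0.0498), np.float32(0.579))]
s7 [(np.float64(0.0483), np.float32(0.577)), (np.float64(0.0359), np.float32(0.524)), (np.float64(0.0478), np.float32(0.578)), (np.float64(0.0504), np.float32(0.58))]
```

```bash
python3 - <<'E'
s=open("est.py").read()
s=s.replace("G=np.stack(","a,b=np.meshgrid(np.linspace(-.079,.0,50),np.linspace(-.093,.0,45));c,d=np.meshgrid(np.linspace(.002,.07,40),np.linspace(-.093,-.05,22))\nys,zs=np.r_[a.ravel(),c.ravel()],np.r_[b.ravel(),d.ravel()]\nG=np.stack(")
open("est.py","w").write(s)
E
cat > chk.py <<'E'
from fix import *
q0=Ro.from_quat(r["q"])
for n,p,t in[("s3",[.5358,-.2582,.4149],-.0027),("s4",[.5352,-.2584,.4118],.001),("s4b",[.5353,-.2584,.4121],.0007),("s5",[.5356,-.2583,.4126],.0785),("s6",[.5355,-.2584,.4128],.0785),("s7",[.5354,-.2584,.4127],.0795)]:
    o={"position":p,"ee_rot":(Ro.from_rotvec(np.array([.298,.954,0])*t)*q0).as_quat()};im=cv2.imread(f"pics/{n}.png")
    print(n,[(round(t+fit(im,o,np.array(s))[0],4),round(float(fit(im,o,np.array(s))[1]),3)) for s in((0,0),(1,0),(0,1),(0,-1))])
E
python3 chk.py
```

```text
s3 [(np.float64(-0.015), 0.188), (np.float64(0.0086), 0.189), (np.float64(-0.0125), 0.21), (np.float64(-0.0175), 0.2)]
s4 [(np.float64(-0.0502), 0.231), (np.float64(-0.0274), 0.232), (np.float64(-0.0482), 0.236), (np.float64(-0.0523), 0.26)]
s4b [(np.float64(-0.0561), 0.235), (np.float64(-0.0333), 0.23), (np.float64(-0.0536), 0.242), (np.float64(-0.0581), 0.263)]
s5 [(np.float64(-0.0417), 0.248), (np.float64(-0.0177), 0.222), (np.float64(-0.0392), 0.254), (np.float64(-0.044), 0.268)]
s6 [(np.float64(-0.044), 0.243), (np.float64(-0.0204), 0.221), (np.float64(-0.0417), 0.253), (np.float64(-0.0458), 0.261)]
s7 [(np.float64(-0.0705), 0.279), (np.float64(-0.0475), 0.266), (np.float64(-0.0688), 0.28), (np.float64(-0.0725), 0.301)]
```

Call:
step_arm(
  moves=[
    [0.9,0,0,0,0.0209,0.0668,0],
    [0.9,0,0,0,0.0417,0.1336,0],
    [0.9,0,0,0,0.0536,0.1717,0],
    [0.9,0,0,0,0.0536,0.1717,0],
  ],
)

```text
clock: 5.85
position: [0.5364, -0.2584, 0.411]
ee_rot: [0.799, 0.587, -0.077, -0.105]
ft_force: [-0.4, 0.4, -8.9]
grip_width: 0.265
grasp_force: 102.2
```

```bash
cat > m.py <<'E'
import sys
from fix import *
o=manip.get_obs();im=cam("side")["image"];cv2.imwrite(f"pics/{sys.argv[1]}.png",im)
Rs,_=stand_pose(o);t=np.arcsin(-Rs[2,0])
res=[fit(im,o,np.array(s)) for s in((0,0),(.5,0),(1,0))]
print(o["clock"],o["position"],"tilt",t,"world th",[round(float(t+a),4) for a,_ in res],[round(float(b),3) for _,b in res],"F",o["ft_force"],"Y",Rs[:,1])
E
python3 m.py s8
```

```text
5.9 [ 0.5363 -0.2584  0.4117] tilt 0.25916637349935584 world th [0.3712, 0.3809, 0.3909] [1.024, 1.024, 1.024] F [ 0.9784 -0.4444 -8.9674] Y [0.298  0.9546 0.0007]
```

```bash
python3 - <<'E'
from fix import *
q0=Ro.from_quat(r["q"]);im=cv2.imread("pics/s8.png")
t=.2592;o={"position":[.5363,-.2584,.4117],"ee_rot":(Ro.from_rotvec(np.array([.298,.954,0])*t)*q0).as_quat()}
for sh in((0,0),(3,0),(6,0)):
  f=lambda th:np.abs(samp(im,proj("side",pts(o,th-t))+np.array(sh))-R0).mean()
  print(sh,[(round(th,3),round(float(f(th)),2)) for th in np.arange(-.2,.33,.04)])
print(proj("side",pts(o,-t))[[0,49,2200,2249]], im.shape)
b=cv2.resize(im[180:400,190:390],None,fx=2.7,fy=2.7,interpolation=cv2.INTER_CUBIC);cv2.imwrite("pics/s8v.png",b)
E
```

```text
(0, 0) [(np.float64(-0.2), 1.15), (np.float64(-0.16), 1.19), (np.float64(-0.12), 1.23), (np.float64(-0.08), 1.23), (np.float64(-0.04), 1.21), (np.float64(0.0), 1.18), (np.float64(0.04), 1.19), (np.float64(0.08), 1.18), (np.float64(0.12), 1.11), (np.float64(0.16), 1.1), (np.float64(0.2), 1.09), (np.float64(0.24), 1.08), (np.float64(0.28), 1.08), (np.float64(0.32), 1.07)]
(3, 0) [(np.float64(-0.2), 1.12), (np.float64(-0.16), 1.12), (np.float64(-0.12), 1.15), (np.float64(-0.08), 1.19), (np.float64(-0.04), 1.23), (np.float64(0.0), 1.25), (np.float64(0.04), 1.23), (np.float64(0.08), 1.18), (np.float64(0.12), 1.21), (np.float64(0.16), 1.14), (np.float64(0.2), 1.1), (np.float64(0.24), 1.1), (np.float64(0.28), 1.09), (np.float64(0.32), 1.08)]
(6, 0) [(np.float64(-0.2), 1.13), (np.float64(-0.16), 1.12), (np.float64(-0.12), 1.12), (np.float64(-0.08), 1.12), (np.float64(-0.04), 1.15), (np.float64(0.0), 1.21), (np.float64(0.04), 1.25), (np.float64(0.08), 1.32), (np.float64(0.12), 1.3), (np.float64(0.16), 1.27), (np.float64(0.2), 1.23), (np.float64(0.24), 1.13), (np.float64(0.28), 1.11), (np.float64(0.32), 1.1)]
[[275.1462 358.6586]
 [284.3541 316.1161]
 [269.8131 332.0639]
 [280.2059 287.2563]] (400, 640, 3)
```

View pics/s8v.png

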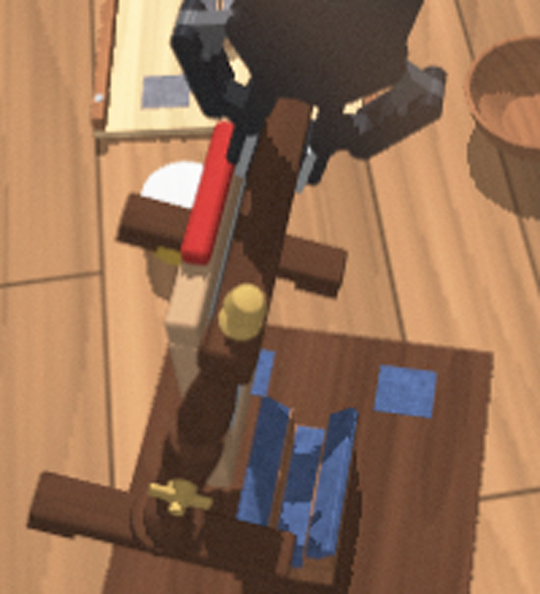

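```bash
python3 - <<'E'
from fix import *
q0=Ro.from_quat(r["q"])
t=.2592;o={"position":[.5363,-.2584,.4117],"ee_rot":(Ro.from_rotvec(np.array([.298,.954,0])*t)*q0).as_quat()}
Rs,og=stand_pose(o);pv=og+Rs@[0,0,.125]
C=lambda P:((proj("side",P)-[190,180])*2.7).round(0).tolist()
for th in(-.1,-.05,0,.05,.1):
    A=Ro.from_rotvec(Rs[:,1]*(th-t)).as_matrix()@Rs
    print(th,C([pv+A@np.array(p) for p in[(-.009,-.08,.095),(.009,-.08,.095),(-.009,-.08,-.095),(.009,-.08,-.095),(0,0,.107)]]))
print("finials .285, wing",C([og+Rs@np.array(p) for p in[(0,-.105,.295),(0,-.115,.125),(-.08,-.12,0.025),(.08,.12,.025)]]))
E
```

```text
-0.1 [[144.0, 318.0], [179.0, 320.0], [216.0, 484.0], [245.0, 486.0], [192.0, 177.0]]
-0.05 [[153.0, 318.0], [188.0, 322.0], [209.0, 483.0], [237.0, 486.0], [202.0, 178.0]]
0 [[162.0, 319.0], [197.0, 323.0], [201.0, 481.0], [230.0, 485.0], [211.0, 179.0]]
0.05 [[171.0, 319.0], [207.0, 325.0], [193.0, 480.0], [222.0, 484.0], [221.0, 180.0]]
0.1 [[181.0, 320.0], [216.0, 327.0], [185.0, 478.0], [215.0, 483.0], [231.0, 182.0]]
finials .285, wing [[245.0, 300.0], [185.0, 469.0], [27.0, 508.0], [349.0, 242.0]]
```

Call:
step_arm(
  moves=[
    [0.9,0,0,0,0.0149,0.0477,0],
    [0.9,0,0,0,0.0298,0.0954,0],
    [0.9,0,0,0,0.0298,0.0954,0],
  ],
)

```text
clock: 6.3
position: [0.5316, -0.2589, 0.3968]
ee_rot: [0.794, 0.584, -0.1, -0.136]
ft_force: [0.1, -0.0, -10.2]
grip_width: 0.264
grasp_force: 102.2
```

```bash
cat > red.py <<'E'
import sys
from h import *
def red(im,o,t,w=.008):
    b=cv2.GaussianBlur(im,(3,3),0).astype(int);m=b[:,:,2]-np.maximum(b[:,:,0],b[:,:,1])
    Rs,og=stand_pose(o);pv=og+Rs@[0,0,.125]
    sub=np.zeros_like(m);sub[190:380,220:330]=m[190:380,220:330]
    E=[]
    for y in range(190,380):
        i=np.where(sub[y]>60)[0]
        if len(i)>=2:
            x=i[0];a,c=sub[y,x-1],sub[y,x];E.append((x-1+(60-a)/(c-a),y,len(i)))
    E=np.array(E)
    if len(E)<4:return None,len(E),None
    out=[]
    def line(th):
        A=Ro.from_rotvec(Rs[:,1]*(th-t)).as_matrix()@Rs
        q=proj("side",[pv+A@np.array([-w,y,.107]) for y in(-.06,.06)])
        return q[0,0]+(E[:,1]-q[0,1])*(q[1,0]-q[0,0])/(q[1,1]-q[0,1])
    l0,l1=line(0.),line(.1);th=.1*(E[:,0]-l0)/(l1-l0)
    k=slice(2,-2);return np.median(th[k]),len(E),np.percentile(th[k],[20,80])
if __name__=="__main__":
    q0=Ro.from_quat([.8058,.5921,0,0])
    P=[]
    if sys.argv[1]=="s9":
        for n,t in(("s5",.0785),("s7",.0795),("s8",.2592)):
            o={"position":[.5359,-.2584,.4125],"ee_rot":(Ro.from_rotvec(np.array([.298,.954,0])*t)*q0).as_quat()}
            print(n,red(cv2.imread(f"pics/{n}.png"),o,t))
    o=manip.get_obs();im=cam("side")["image"];cv2.imwrite(f"pics/{sys.argv[1]}.png",im)
    Rs,_=stand_pose(o);t=np.arcsin(-Rs[2,0]);print(o["clock"],o["position"],"tilt",t,red(im,o,t))
E
python3 red.py s9
```

```text
s5 (np.float64(-0.8381573368046541), 55, array([-0.9172, -0.0589]))
s7 (np.float64(-0.10139553926035917), 64, array([-0.9081, -0.0916]))
s8 (np.float64(0.007262856992851499), 82, array([-0.6769,  0.0163]))
6.35 [ 0.5308 -0.2602  0.3969] tilt 0.34077249543907295 (np.float64(0.08332545368545016), 80, array([-0.5956,  0.0919]))
```

```bash
python3 - <<'E'
s=open("red.py").read()
s=s.replace("sub[190:380,220:330]=m[190:380,220:330]","sub[190:380,220:330]=m[190:380,220:330];n,L,st,_=cv2.connectedComponentsWithStats((sub>60).astype(np.uint8));sub[L!=1+np.argmax(st[1:,4])]=0")
s=s.replace('"tilt",t,','"tilt",t,"J",o["joint_pos"],')
open("red.py","w").write(s)
E
python3 red.py s9
```

```text
s5 (np.float64(-0.05464535852768807), 27, array([-0.0569, -0.0529]))
s7 (np.float64(-0.09104384867418347), 36, array([-0.0956, -0.088 ]))
s8 (np.float64(0.015012117244894322), 54, array([0.01  , 0.0195]))
6.4 [ 0.5312 -0.2597  0.3973] tilt 0.33967812527528085 J [ 0.2918  0.5077  0.1303  0.9251 -0.0256  2.0499  0.1036] (np.float64(0.09094126216718201), 53, array([0.0848, 0.0954]))
```

Call:
step_arm(
  moves=[
    [0.9,0,0,0,-0.004,-0.013,0],
    [0.9,0,0,0,-0.008,-0.025,0],
    [0.9,0,0,0,-0.011,-0.036,0],
    [0.9,0,0,0,-0.014,-0.046,0],
    [0.9,0,0,0,-0.018,-0.057,0],
    [0.9,0,0,0,-0.021,-0.068,0],
  ],
)

```text
clock: 7.0
position: [0.5318, -0.2586, 0.397]
ee_rot: [0.798, 0.588, -0.079, -0.108]
ft_force: [-0.1, -0.1, -8.8]
grip_width: 0.264
grasp_force: 102.3
```

```bash
python3 red.py s10
```

```text
7.0 [ 0.5318 -0.2586  0.397 ] tilt 0.268480482900025 J [ 0.2965  0.4475  0.1147  0.9947 -0.024   1.9691  0.0989] (np.float64(0.12006648730908166), 39, array([0.1158, 0.1236]))
```

Call:
step_arm(
  moves=[
    [0.9,0,0,0,-0.009,-0.029,0],
    [0.9,0,0,0,-0.018,-0.057,0],
    [0.9,0,0,0,-0.027,-0.086,0],
    [0.9,0,0,0,-0.035,-0.112,0],
    [0.9,0,0,0,-0.042,-0.134,0],
  ],
)

```text
clock: 7.55
position: [0.5316, -0.2585, 0.3969]
ee_rot: [0.804, 0.592, -0.038, -0.052]
ft_force: [0.0, 0.1, -8.2]
grip_width: 0.263
grasp_force: 102.2
```

```bash
python3 red.py s11; python3 m.py s11b
```

```text
7.55 [ 0.5316 -0.2585  0.3969] tilt 0.12839503717538153 J [ 0.2946  0.3302  0.1077  1.1322 -0.0228  1.8087  0.0933] (np.float64(-0.8673872504108389), 24, array([-0.8962, -0.8522]))
7.65 [ 0.5314 -0.2585  0.3975] tilt 0.12805595462567468 world th [0.0544, 0.067, 0.0805] [0.483, 0.453, 0.446] F [ 0.0908  0.1513 -8.2036] Y [ 0.297   0.9549 -0.0002]
```

Call:
step_arm(
  moves=[
    [0.9,0,0,0,-0.004,-0.014,0],
    [0.9,0,0,0,-0.009,-0.028,0],
    [0.9,0,0,0,-0.013,-0.042,0],
    [0.9,0,0,0,-0.017,-0.055,0],
    [0.9,0,0,0,-0.021,-0.067,0],
  ],
)

```text
clock: 8.15
position: [0.5318, -0.2585, 0.3969]
ee_rot: [0.805, 0.593, -0.017, -0.023]
ft_force: [0.3, -0.3, -7.8]
grip_width: 0.262
grasp_force: 102.2
```

```bash
python3 m.py s12
```

```text
8.2 [ 0.5318 -0.2586  0.3973] tilt 0.05674631957903162 world th [0.0353, 0.0478, 0.0599] [0.206, 0.22, 0.253] F [ 0.41    0.0025 -8.6166] Y [ 0.297   0.9549 -0.0004]
```

Call:
step_arm(
  moves=[
    [0.9,0,0,0,-0.003,-0.01,0],
    [0.9,0,0,0,-0.006,-0.02,0],
    [0.9,0,0,0,-0.009,-0.029,0],
    [0.9,0,0,0,-0.012,-0.037,0],
    [0.9,0,0,0,-0.014,-0.045,0],
  ],
)

```text
clock: 8.7
position: [0.5319, -0.2585, 0.3969]
ee_rot: [0.805, 0.593, -0.003, -0.004]
ft_force: [-0.2, -0.3, -8.8]
grip_width: 0.256
grasp_force: 102.2
```

```bash
python3 m.py s13
```

```text
8.75 [ 0.5319 -0.2586  0.3971] tilt 0.0104132575545892 world th [-0.0187, -0.0071, 0.0042] [0.2, 0.195, 0.203] F [-0.1948  0.4983 -8.1069] Y [ 0.2969  0.9549 -0.0003]
```

Call:
step_arm(
  moves=[
    [0.9,0,0,0,0.009,0.029,0],
    [0.9,0,0,0,0.019,0.06,0],
    [0.9,0,0,0,0.019,0.06,0],
    [0.9,0,0,0,0.019,0.06,0],
  ],
)

```text
clock: 9.15
position: [0.5322, -0.2587, 0.3967]
ee_rot: [0.805, 0.593, -0.022, -0.03]
ft_force: [0.0, 0.3, -8.5]
grip_width: 0.263
grasp_force: 102.1
```

```bash
python3 m.py s14
```

```text
9.2 [ 0.532  -0.2586  0.397 ] tilt 0.07363724428250766 world th [0.0008, 0.0126, 0.0242] [0.208, 0.19, 0.194] F [-0.4231  0.9624 -8.6481] Y [ 0.2969  0.9549 -0.0001]
```

Call:
step_arm(
  moves=[
    [0.9,0,0,0,0,0,0],
    [0.9,0,0,0,0,0,0],
    [0.9,0,0,0,0,0,0],
    [0.9,0,0,0,0,0,0],
  ],
)

```text
clock: 9.6
position: [0.5319, -0.2585, 0.397]
ee_rot: [0.805, 0.593, -0.022, -0.03]
ft_force: [0.9, 0.8, -9.5]
grip_width: 0.263
grasp_force: 102.1
```

```bash
python3 m.py s15
```

```text
9.65 [ 0.5319 -0.2586  0.397 ] tilt 0.07444644695522926 world th [-0.0082, 0.0037, 0.0151] [0.21, 0.192, 0.194] F [-0.5497 -0.8714 -9.3767] Y [ 0.2969  0.9549 -0.    ]
```

Call:
step_arm(
  moves=[
    [0.9,0,0,0,0.007,0.024,0],
    [0.9,0,0,0,0.015,0.048,0],
    [0.9,0,0,0,0.022,0.072,0],
    [0.9,0,0,0,0.027,0.086,0],
    [0.9,0,0,0,0.027,0.086,0],
    [0.9,0,0,0,0.025,0.081,0],
  ],
)

```text
clock: 10.25
position: [0.5322, -0.2587, 0.3965]
ee_rot: [0.803, 0.591, -0.047, -0.064]
ft_force: [-0.4, -1.1, -8.5]
grip_width: 0.261
grasp_force: 102.2
```

```bash
python3 m.py s16
```

```text
10.3 [ 0.5321 -0.2587  0.397 ] tilt 0.15827242978877726 world th [0.053, 0.0682, 0.0835] [0.72, 0.641, 0.579] F [ 0.2376  0.5626 -8.4539] Y [ 0.2969  0.9549 -0.0003]
```

Call:
step_arm(
  moves=[
    [0.9,0,0,0,-0.002,-0.005,0],
    [0.9,0,0,0,-0.003,-0.01,0],
    [0.9,0,0,0,-0.005,-0.016,0],
    [0.9,0,0,0,-0.007,-0.023,0],
    [0.9,0,0,0,-0.01,-0.031,0],
    [0.9,0,0,0,-0.013,-0.042,0],
    [0.9,0,0,0,-0.017,-0.053,0],
    [0.9,0,0,0,-0.02,-0.065,0],
  ],
)

```text
clock: 11.1
position: [0.5319, -0.2585, 0.397]
ee_rot: [0.804, 0.592, -0.027, -0.036]
ft_force: [-0.6, -0.6, -8.9]
grip_width: 0.26
grasp_force: 102.2
```

```bash
python3 m.py s17
```

```text
11.15 [ 0.5318 -0.2586  0.3973] tilt 0.08922072273281481 world th [0.0583, 0.0709, 0.0828] [0.357, 0.362, 0.384] F [-0.9775 -0.7185 -7.7891] Y [0.2969 0.9549 0.0001]
```

Call:
step_arm(
  moves=[
    [0.9,0,0,0,-0.002,-0.007,0],
    [0.9,0,0,0,-0.004,-0.014,0],
    [0.9,0,0,0,-0.008,-0.025,0],
    [0.9,0,0,0,-0.011,-0.036,0],
    [0.9,0,0,0,-0.015,-0.047,0],
    [0.9,0,0,0,-0.018,-0.057,0],
  ],
)

```text
clock: 11.75
position: [0.5318, -0.2585, 0.397]
ee_rot: [0.805, 0.593, -0.009, -0.012]
ft_force: [-0.1, -0.8, -8.6]
grip_width: 0.259
grasp_force: 102.3
```

```bash
python3 m.py s18
```

```text
11.8 [ 0.5318 -0.2586  0.3972] tilt 0.02981642144304948 world th [0.0221, 0.0352, 0.0476] [0.199, 0.204, 0.228] F [ 0.2922 -0.0448 -7.9322] Y [ 0.297   0.9549 -0.0003]
```

Call:
step_arm(
  moves=[
    [0.9,0,0,0,0,0,0],
    [0.9,0,0,0,0,0,0],
    [0.9,0,0,0,-0.001,-0.004,0],
    [0.9,0,0,0,-0.001,-0.004,0],
    [0.9,0,0,0,-0.001,-0.004,0],
  ],
)

```text
clock: 12.3
position: [0.5319, -0.2586, 0.3969]
ee_rot: [0.805, 0.593, -0.008, -0.011]
ft_force: [0.1, 0.9, -9.0]
grip_width: 0.262
grasp_force: 102.1
```

```bash
python3 m.py s19
```

```text
12.35 [ 0.5319 -0.2586  0.3969] tilt 0.027705053878410026 world th [-0.0017, 0.0105, 0.0229] [0.19, 0.185, 0.201] F [ 0.8572 -0.1201 -8.7874] Y [ 0.2969  0.9549 -0.0001]
```

Call:
step_arm(
  moves=[
    [0.9,0,0,0,0.006,0.019,0],
    [0.9,0,0,0,0.012,0.038,0],
    [0.9,0,0,0,0.016,0.052,0],
    [0.9,0,0,0,0.016,0.051,0],
    [0.9,0,0,0,0.015,0.048,0],
    [0.9,0,0,0,0.014,0.044,0],
    [0.9,0,0,0,0.012,0.04,0],
    [0.9,0,0,0,0.011,0.036,0],
  ],
)

```text
clock: 13.15
position: [0.5318, -0.2585, 0.3971]
ee_rot: [0.805, 0.593, -0.019, -0.026]
ft_force: [-1.2, 0.5, -8.5]
grip_width: 0.263
grasp_force: 102.2
```

```bash
python3 m.py s20
```

```text
13.2 [ 0.5318 -0.2585  0.3972] tilt 0.06408021059723025 world th [0.0341, 0.0466, 0.0587] [0.214, 0.211, 0.236] F [-0.4027  0.8067 -8.4765] Y [ 0.2969  0.9549 -0.0002]
```

Call:
step_arm(
  moves=[
    [0.9,0,0,0,0,0,0],
    [0.9,0,0,0,0,0,0],
    [0.9,0,0,0,-0.001,-0.003,0],
    [0.9,0,0,0,-0.002,-0.007,0],
    [0.9,0,0,0,-0.003,-0.011,0],
    [0.9,0,0,0,-0.005,-0.016,0],
    [0.9,0,0,0,-0.006,-0.02,0],
    [0.9,0,0,0,-0.007,-0.024,0],
  ],
)

```text
clock: 14.0
position: [0.5319, -0.2585, 0.397]
ee_rot: [0.805, 0.593, -0.012, -0.016]
ft_force: [0.4, -0.4, -8.3]
grip_width: 0.265
grasp_force: 102.3
```

```bash
python3 m.py s21
```

```text
14.05 [ 0.5319 -0.2586  0.397 ] tilt 0.039492486375456666 world th [0.0156, 0.0289, 0.0419] [0.188, 0.185, 0.205] F [ 0.2739 -0.7496 -8.5055] Y [0.2969 0.9549 0.0002]
```

Call:
step_arm(
  moves=[
    [0.9,0,0,0,0.004,0.014,0],
    [0.9,0,0,0,0.008,0.027,0],
    [0.9,0,0,0,0.009,0.029,0],
    [0.9,0,0,0,0.008,0.027,0],
    [0.9,0,0,0,0.008,0.025,0],
    [0.9,0,0,0,0.007,0.022,0],
    [0.9,0,0,0,0.006,0.019,0],
    [0.9,0,0,0,0.005,0.016,0],
    [0.9,0,0,0,0.003,0.011,0],
    [0.9,0,0,0,0.002,0.006,0],
  ],
)

```text
clock: 15.05
position: [0.5319, -0.2585, 0.3969]
ee_rot: [0.805, 0.593, -0.014, -0.019]
ft_force: [0.6, 0.5, -8.8]
grip_width: 0.259
grasp_force: 102.1
```

```bash
python3 m.py s22
```

```text
15.1 [ 0.5319 -0.2586  0.3971] tilt 0.045514884681430334 world th [0.0283, 0.0405, 0.0529] [0.195, 0.201, 0.232] F [ 0.1528  0.0915 -8.3047] Y [0.2969 0.9549 0.0005]
```

Call:
step_arm(
  moves=[
    [0.9,0,0,0,0.001,0.004,0],
    [0.9,0,0,0,0.001,0.004,0],
    [0.9,0,0,0,0.001,0.003,0],
    [0.9,0,0,0,0,0,0],
    [0.9,0,0,0,-0.001,-0.003,0],
    [0.9,0,0,0,-0.002,-0.006,0],
    [0.9,0,0,0,-0.003,-0.009,0],
    [0.9,0,0,0,-0.004,-0.012,0],
    [0.9,0,0,0,-0.005,-0.015,0],
    [0.9,0,0,0,-0.005,-0.017,0],
  ],
)

```text
clock: 16.1
position: [0.5319, -0.2586, 0.397]
ee_rot: [0.805, 0.593, -0.008, -0.012]
ft_force: [-0.1, 1.0, -8.2]
grip_width: 0.259
grasp_force: 102.2
```

```bash
python3 m.py s23
```

```text
16.15 [ 0.5319 -0.2586  0.397 ] tilt 0.028448231503600818 world th [0.0022, 0.0146, 0.0264] [0.175, 0.177, 0.197] F [ 0.7663  0.2151 -9.6286] Y [0.2969 0.9549 0.0007]
```

Call:
step_arm(
  moves=[
    [0.9,0,0,0,0.006,0.019,0],
    [0.9,0,0,0,0.012,0.038,0],
    [0.9,0,0,0,0.014,0.044,0],
    [0.9,0,0,0,0.014,0.044,0],
    [0.9,0,0,0,0.013,0.042,0],
    [0.9,0,0,0,0.012,0.04,0],
    [0.9,0,0,0,0.012,0.038,0],
    [0.9,0,0,0,0.011,0.036,0],
  ],
)

```text
clock: 16.95
position: [0.5318, -0.2586, 0.3971]
ee_rot: [0.805, 0.593, -0.019, -0.027]
ft_force: [-0.2, 0.5, -8.1]
grip_width: 0.26
grasp_force: 102.1
```

```bash
python3 m.py s24
```

```text
17.0 [ 0.5318 -0.2586  0.3971] tilt 0.06584879506383023 world th [0.0351, 0.0477, 0.0598] [0.222, 0.223, 0.248] F [-0.701   0.749  -8.1148] Y [0.2969 0.9549 0.0004]
```

Call:
step_arm(
  moves=[
    [0.9,0,0,0,0.004,0.011,0],
    [0.9,0,0,0,0.007,0.024,0],
    [0.9,0,0,0,0.007,0.022,0],
    [0.9,0,0,0,0.006,0.018,0],
    [0.9,0,0,0,0.004,0.014,0],
    [0.9,0,0,0,0.003,0.01,0],
    [0.9,0,0,0,0.002,0.005,0],
    [0.9,0,0,0,0,0,0],
    [0.9,0,0,0,-0.004,-0.011,0],
    [0.9,0,0,0,-0.007,-0.023,0],
  ],
)

```text
clock: 18.0
position: [0.5319, -0.2585, 0.3969]
ee_rot: [0.805, 0.593, -0.012, -0.017]
ft_force: [0.7, 0.4, -8.7]
grip_width: 0.264
grasp_force: 102.2
```

```bash
python3 m.py s25
```

```text
18.05 [ 0.5318 -0.2586  0.3973] tilt 0.040095124782527455 world th [0.0602, 0.0724, 0.084] [0.373, 0.397, 0.436] F [ 0.5797  0.2812 -8.1979] Y [0.297  0.9549 0.0006]
```

Call:
step_arm(
  moves=[
    [0.9,0,0,0,-0.004,-0.014,0],
    [0.9,0,0,0,-0.008,-0.027,0],
    [0.9,0,0,0,-0.012,-0.038,0],
    [0.9,0,0,0,-0.013,-0.043,0],
    [0.9,0,0,0,-0.013,-0.043,0],
  ],
)

```text
clock: 18.55
position: [0.5318, -0.2585, 0.3971]
ee_rot: [0.805, 0.593, 0.001, 0.001]
ft_force: [-0.8, 0.4, -9.7]
grip_width: 0.26
grasp_force: 102.2
```

```bash
python3 m.py s26
```

```text
18.6 [ 0.5318 -0.2585  0.397 ] tilt -0.002498844281834361 world th [0.0239, 0.0376, 0.0503] [0.177, 0.185, 0.22] F [ 0.6864 -0.7514 -8.8816] Y [0.2968 0.9549 0.001 ]
```

Call:
step_arm(
  moves=[
    [0.9,0,0,0,0,0,0],
    [0.9,0,0,0,0,0,0],
    [0.9,0,0,0,0,0,0],
    [0.9,0,0,0,0,0,0],
    [0.9,0,0,0,0,0,0],
    [0.9,0,0,0,0,0,0],
    [0.9,0,0,0,0,0,0],
  ],
)

```text
clock: 19.3
position: [0.5319, -0.2586, 0.3969]
ee_rot: [0.805, 0.593, 0.001, 0.001]
ft_force: [-0.1, -0.1, -9.0]
grip_width: 0.264
grasp_force: 102.2
```

```bash
python3 m.py s27
```

```text
19.35 [ 0.5319 -0.2585  0.3969] tilt -0.002499423370091376 world th [0.0209, 0.0341, 0.0462] [0.183, 0.193, 0.227] F [-0.7973 -0.478  -7.8955] Y [0.2968 0.9549 0.0009]
```

Call:
step_arm(
  moves=[
    [0.9,0,0,0,0.003,0.01,0],
    [0.9,0,0,0,0.003,0.01,0],
    [0.9,0,0,0,0.003,0.01,0],
    [0.9,0,0,0,0.003,0.01,0],
    [0.9,0,0,0,0.003,0.01,0],
    [0.9,0,0,0,0.003,0.01,0],
    [0.9,0,0,0,0.003,0.01,0],
    [0.9,0,0,0,0.003,0.01,0],
    [0.9,0,0,0,0.003,0.01,0],
    [0.9,0,0,0,0.003,0.01,0],
  ],
)

```text
clock: 20.35
position: [0.5319, -0.2586, 0.3969]
ee_rot: [0.805, 0.593, -0.002, -0.003]
ft_force: [0.6, 0.2, -9.0]
grip_width: 0.264
grasp_force: 102.2
```

```bash
python3 m.py s28
```

```text
20.4 [ 0.5319 -0.2585  0.3969] tilt 0.007960799310585881 world th [0.0349, 0.0482, 0.0607] [0.228, 0.247, 0.287] F [ 0.2328 -0.6762 -9.1941] Y [0.2968 0.9549 0.0008]
```

Call:
step_arm(
  moves=[
    [0.9,0,0,0,-0.003,-0.008,0],
    [0.9,0,0,0,-0.003,-0.008,0],
    [0.9,0,0,0,-0.003,-0.008,0],
    [0.9,0,0,0,-0.003,-0.008,0],
    [0.9,0,0,0,-0.003,-0.008,0],
    [0.9,0,0,0,-0.003,-0.008,0],
    [0.9,0,0,0,-0.003,-0.008,0],
    [0.9,0,0,0,-0.003,-0.008,0],
    [0.9,0,0,0,-0.003,-0.008,0],
    [0.9,0,0,0,-0.003,-0.008,0],
  ],
)

```text
clock: 21.4
position: [0.5319, -0.2585, 0.397]
ee_rot: [0.805, 0.593, 0.0, 0.0]
ft_force: [-0.3, -0.8, -9.3]
grip_width: 0.267
grasp_force: 102.2
```

```bash
python3 m.py s29
```

```text
21.45 [ 0.5319 -0.2585  0.3969] tilt -0.0005954322304903606 world th [0.037, 0.0498, 0.0618] [0.24, 0.261, 0.303] F [ 0.1204 -0.9969 -8.383 ] Y [0.2968 0.9549 0.0004]
```

Call:
step_arm(
  moves=[
    [0.9,0,0,0,-0.004,-0.012,0],
    [0.9,0,0,0,-0.004,-0.012,0],
    [0.9,0,0,0,-0.004,-0.012,0],
    [0.9,0,0,0,-0.004,-0.012,0],
    [0.9,0,0,0,-0.004,-0.012,0],
    [0.9,0,0,0,-0.004,-0.012,0],
    [0.9,0,0,0,-0.004,-0.012,0],
    [0.9,0,0,0,-0.004,-0.012,0],
    [0.9,0,0,0,-0.004,-0.012,0],
    [0.9,0,0,0,-0.004,-0.012,0],
  ],
)

```text
clock: 22.45
position: [0.5319, -0.2585, 0.3969]
ee_rot: [0.805, 0.593, 0.004, 0.005]
ft_force: [-0.6, 0.3, -8.4]
grip_width: 0.262
grasp_force: 102.2
```

```bash
python3 m.py s30
```

```text
22.5 [ 0.5319 -0.2585  0.3969] tilt -0.013246747894436936 world th [0.0364, 0.0497, 0.0619] [0.244, 0.267, 0.31] F [-0.049   0.3447 -8.8053] Y [0.2968 0.9549 0.0001]
```

Call:
step_arm(
  moves=[
    [0.9,0,0,0,-0.003,-0.01,0],
    [0.9,0,0,0,-0.006,-0.021,0],
    [0.9,0,0,0,-0.006,-0.021,0],
    [0.9,0,0,0,-0.006,-0.021,0],
    [0.9,0,0,0,-0.006,-0.021,0],
    [0.9,0,0,0,-0.006,-0.021,0],
    [0.9,0,0,0,-0.006,-0.021,0],
    [0.9,0,0,0,-0.006,-0.021,0],
    [0.9,0,0,0,-0.006,-0.021,0],
    [0.9,0,0,0,-0.006,-0.021,0],
  ],
)

```text
clock: 23.5
position: [0.5319, -0.2586, 0.3969]
ee_rot: [0.805, 0.593, 0.011, 0.014]
ft_force: [-0.2, -0.1, -8.8]
grip_width: 0.266
grasp_force: 102.2
```

```bash
python3 m.py s31
```

```text
23.55 [ 0.5319 -0.2586  0.3969] tilt -0.035018400125342714 world th [0.0145, 0.0271, 0.0396] [0.182, 0.19, 0.224] F [ 0.7603 -0.5271 -8.9938] Y [0.2968 0.9549 0.0006]
```

Call:
step_arm(
  moves=[
    [0.9,0,0,0,-0.003,-0.01,0],
    [0.9,0,0,0,-0.006,-0.02,0],
    [0.9,0,0,0,-0.006,-0.02,0],
    [0.9,0,0,0,-0.006,-0.019,0],
    [0.9,0,0,0,-0.005,-0.017,0],
    [0.9,0,0,0,-0.005,-0.015,0],
    [0.9,0,0,0,-0.004,-0.012,0],
    [0.9,0,0,0,-0.003,-0.01,0],
    [0.9,0,0,0,-0.002,-0.007,0],
    [0.9,0,0,0,-0.001,-0.004,0],
  ],
)

```text
clock: 24.55
position: [0.5319, -0.2586, 0.3969]
ee_rot: [0.805, 0.593, 0.012, 0.015]
ft_force: [-0.2, 0.8, -8.6]
grip_width: 0.261
grasp_force: 102.2
```

```bash
python3 m.py s32
```

```text
24.6 [ 0.532  -0.2586  0.3968] tilt -0.038581530819563926 world th [-0.0399, -0.0284, -0.0169] [0.225, 0.211, 0.215] F [-0.0274 -0.8168 -8.4696] Y [0.2968 0.9549 0.0008]
```

Call:
step_arm(
  moves=[
    [0.9,0,0,0,0.009,0.029,0],
    [0.9,0,0,0,0.018,0.057,0],
    [0.9,0,0,0,0.024,0.076,0],
    [0.9,0,0,0,0.024,0.076,0],
    [0.9,0,0,0,0.024,0.076,0],
  ],
)

```text
clock: 25.1
position: [0.5321, -0.2587, 0.3968]
ee_rot: [0.805, 0.593, -0.011, -0.016]
ft_force: [0.5, 0.2, -9.7]
grip_width: 0.266
grasp_force: 102.2
```

```bash
python3 m.py s33
```

```text
25.15 [ 0.532  -0.2587  0.397 ] tilt 0.03962151992468617 world th [-0.0043, 0.008, 0.0207] [0.189, 0.178, 0.189] F [-0.7181  0.2221 -9.2248] Y [0.297  0.9549 0.0011]
```

Call:
step_arm(
  moves=[
    [0.9,0,0,0,0.009,0.029,0],
    [0.9,0,0,0,0.018,0.057,0],
    [0.9,0,0,0,0.02,0.065,0],
    [0.9,0,0,0,0.02,0.064,0],
    [0.9,0,0,0,0.019,0.061,0],
    [0.9,0,0,0,0.018,0.057,0],
    [0.9,0,0,0,0.016,0.052,0],
    [0.9,0,0,0,0.014,0.046,0],
  ],
)

```text
clock: 25.95
position: [0.5318, -0.2586, 0.3971]
ee_rot: [0.805, 0.592, -0.026, -0.036]
ft_force: [1.0, -0.1, -8.9]
grip_width: 0.263
grasp_force: 102.2
```

```bash
python3 m.py s34
```

```text
26.0 [ 0.5318 -0.2586  0.3972] tilt 0.0870710391413554 world th [0.0534, 0.0662, 0.0787] [0.319, 0.321, 0.345] F [ 0.9268 -0.4572 -8.0936] Y [0.297  0.9549 0.0008]
```

Call:
step_arm(
  moves=[
    [0.9,0,0,0,0,0,0],
    [0.9,0,0,0,-0.001,-0.002,0],
    [0.9,0,0,0,-0.002,-0.006,0],
    [0.9,0,0,0,-0.003,-0.01,0],
    [0.9,0,0,0,-0.005,-0.015,0],
    [0.9,0,0,0,-0.006,-0.02,0],
    [0.9,0,0,0,-0.008,-0.026,0],
    [0.9,0,0,0,-0.011,-0.035,0],
    [0.9,0,0,0,-0.014,-0.044,0],
    [0.9,0,0,0,-0.016,-0.052,0],
  ],
)

```text
clock: 27.0
position: [0.5319, -0.2585, 0.397]
ee_rot: [0.805, 0.593, -0.009, -0.014]
ft_force: [0.2, -0.3, -8.8]
grip_width: 0.262
grasp_force: 102.2
```

```bash
python3 m.py s35
```

```text
27.05 [ 0.5318 -0.2586  0.3972] tilt 0.03266470302945925 world th [0.0492, 0.0617, 0.0738] [0.29, 0.31, 0.35] F [ 0.5078  0.0096 -8.7201] Y [0.297  0.9549 0.0011]
```

Call:
step_arm(
  moves=[
    [0.9,0,10,0,-0.004,-0.013,0],
    [0.9,1,35,0,-0.007,-0.022,0],
    [0.9,1,70,0,-0.009,-0.029,0],
    [0.9,2,110,0,-0.01,-0.032,0],
    [0.9,2,150,0,-0.01,-0.032,0],
    [0.9,3,190,0,-0.01,-0.032,0],
    [0.9,3,225,0,-0.01,-0.032,0],
    [0.9,3,250,0,-0.01,-0.032,0],
    [0.9,3,260,0,-0.01,-0.032,0],
  ],
)

```text
clock: 27.95
position: [0.5344, 0.006, 0.3971]
ee_rot: [0.804, 0.595, 0.001, -0.001]
ft_force: [-0.2, 0.6, -9.4]
grip_width: 0.262
grasp_force: 102.2
```

```bash
python3 m.py s36
```

```text
28.0 [0.5344 0.0059 0.3971] tilt 0.0007090827934768893 world th [0.0358, 0.0509, 0.0653] [0.42, 0.388, 0.377] F [-0.0887  1.5793 -8.2208] Y [0.2917 0.9565 0.0024]
```

Call:
step_arm(
  moves=[
    [0.9,0,0,0,-0.003,-0.01,0],
    [0.9,0,0,0,-0.003,-0.01,0],
    [0.9,0,0,0,-0.003,-0.01,0],
    [0.9,0,0,0,-0.003,-0.01,0],
    [0.9,0,0,0,-0.003,-0.01,0],
  ],
)

```text
clock: 28.5
position: [0.535, 0.0009, 0.3969]
ee_rot: [0.806, 0.593, 0.003, 0.004]
ft_force: [-0.0, 0.1, -9.1]
grip_width: 0.268
grasp_force: 102.2
```

```bash
python3 m.py s37
```

```text
28.55 [0.535  0.001  0.3969] tilt -0.00966582710113088 world th [0.0259, 0.0403, 0.0558] [0.416, 0.39, 0.384] F [-0.7764  0.0222 -8.4866] Y [0.2975 0.9547 0.0011]
```

Call:
step_arm(
  moves=[
    [0.9,0,12,0,0,0,0],
    [0.9,0,45,0,0,0,0],
    [0.9,1,90,0,0,0,0],
    [0.9,1,135,0,0,0,0],
    [0.9,2,180,0,0,0,0],
    [0.9,2,218,0,0,0,0],
    [0.9,2,243,0,0,0,0],
    [0.9,2,251,0,0,0,0],
    [0.9,2,251,0,0,0,0],
  ],
)

```text
clock: 29.45
position: [0.5361, 0.2547, 0.3964]
ee_rot: [0.804, 0.594, 0.003, 0.003]
ft_force: [1.1, 0.1, -9.3]
grip_width: 0.266
grasp_force: 102.2
```

```bash
python3 m.py s38
```

```text
29.5 [0.5367 0.2529 0.3967] tilt -0.009405976952863935 world th [0.0665, 0.0834, 0.0997] [0.43, 0.411, 0.409] F [ 0.062  -0.4665 -8.1459] Y [0.2959 0.9552 0.0006]
```

Call:
step_arm(
  moves=[
    [0.9,0,0,0,0,0,0],
    [0.9,0,0,0,0,0,0],
    [0.9,0,0,0,0,0,0],
    [0.9,0,0,0,0,0,0],
  ],
)

```text
clock: 29.9
position: [0.537, 0.2519, 0.3971]
ee_rot: [0.805, 0.593, 0.003, 0.004]
ft_force: [-0.1, -0.6, -9.1]
grip_width: 0.261
grasp_force: 102.2
```

```bash
python3 m.py s39; python3 ov.py s40 240 60 150 190 3 >/dev/null
```

```text
29.95 [0.537 0.252 0.397] tilt -0.00995434535105409 world th [0.0607, 0.0777, 0.0943] [0.456, 0.433, 0.428] F [ 0.2282  0.1314 -9.0277] Y [0.2975 0.9547 0.0011]
```

View pics/s40_ov.png

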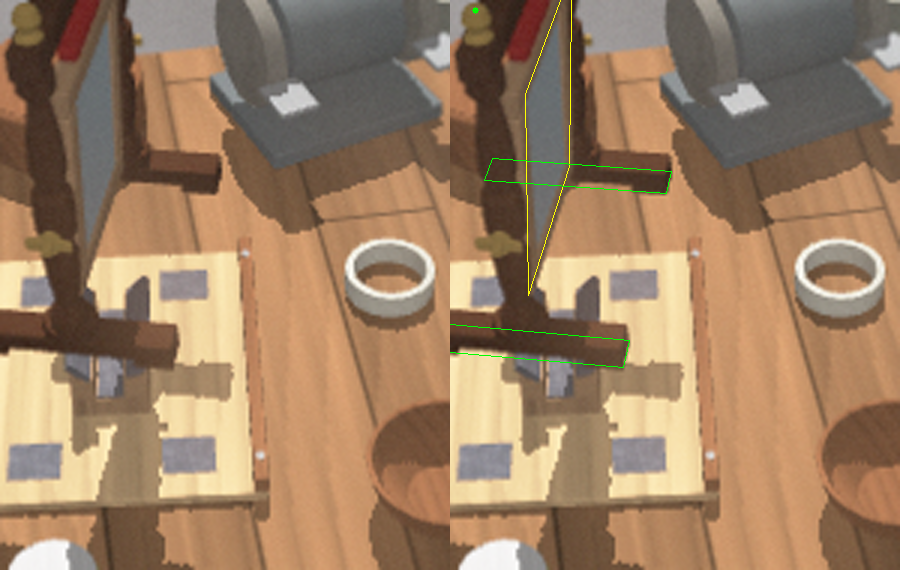

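Call:
step_arm(
  moves=[
    [0.9,0,0,-10,0.001,0.003,0.05],
    [0.9,0,0,-35,0.002,0.006,0.11],
    [0.9,0,0,-65,0.003,0.009,0.16],
    [0.9,0,0,-88,0.003,0.01,0.19],
    [0.9,0,0,-100,0.003,0.01,0.194],
    [0.9,0,0,-108,0.003,0.01,0.194],
    [0.9,0,0,-114,0.003,0.01,0.194],
    [0.9,0,0,-119,0.003,0.01,0.194],
    [0.9,0,0,-122,0.003,0.01,0.194],
  ],
)

```text
clock: 30.9
position: [0.5387, 0.2531, 0.2778]
ee_rot: [0.744, 0.668, 0.004, 0.0]
ft_force: [2.8, -0.0, 13.0]
grip_width: 0.26
grasp_force: 105.3
```

```bash
python3 m.py s41
```

```text
30.95 [0.539  0.2529 0.2778] tilt -0.0058584719192032305 world th [0.1294, 0.146, 0.1617] [0.982, 0.972, 0.961] F [2.6971 0.3877 3.1701] Y [0.1079 0.9942 0.005 ]
```

```bash
python3 - <<'E'
from h import *
s=cv2.imread("pics/s41.png");t=manip.camera("top")["image"];o=manip.get_obs();print(o["ft_force"],o["torque"],o["position"],o["clock"])
m=np.zeros((600,800,3),np.uint8)
m[:,:450]=cv2.resize(s[90:250,215:335],(450,600),interpolation=cv2.INTER_CUBIC)
m[:400,450:]=cv2.resize(t[180:294,190:290],(350,400),interpolation=cv2.INTER_CUBIC)
cv2.imwrite("pics/f1.png",m)
E
```

```text
[2.4879 1.0516 4.8609] [-0.198  -0.825   0.0686] [0.5387 0.2529 0.2779] 31.0
```

View pics/f1.png

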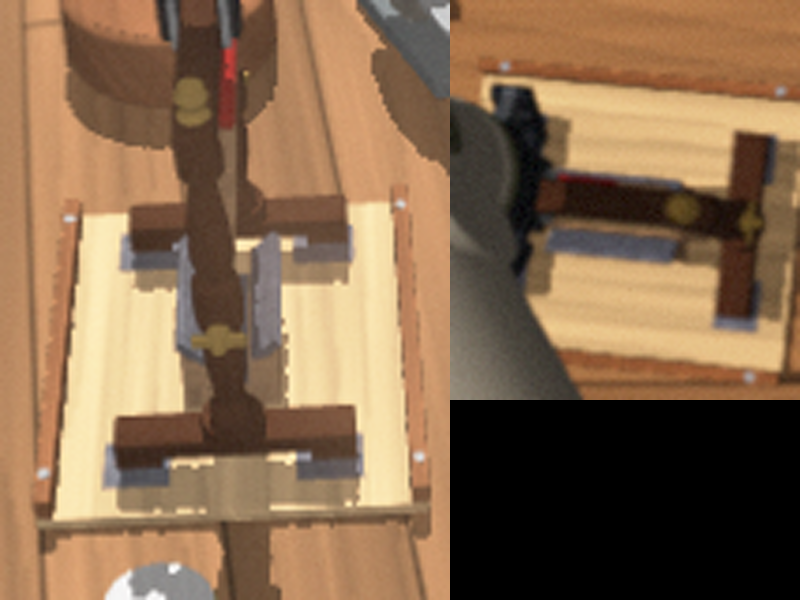

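Call:
step_arm(
  moves=[
    [0.9,-2,0,5,0,0,0],
    [0.9,-6,0.6,6,0,0,0],
    [0.9,-10,1,5,0,0,0],
    [0.9,-11,1.2,3,0,0,0],
    [0.9,-11,1.2,0,0,0,0],
    [0.9,-11,1.2,-3,0,0,0],
  ],
)

```text
clock: 31.6
position: [0.5295, 0.2541, 0.2786]
ee_rot: [0.744, 0.668, 0.007, 0.002]
ft_force: [3.4, -5.7, 39.4]
grip_width: 0.262
grasp_force: 109.0
```

```bash
python3 - <<'E'
from red import *
q=manip.get_obs();print(q["position"],q["ft_force"],q["torque"])
im=cam("side")["image"];cv2.imwrite("pics/f2.png",im)
def cent(im):
    b=im.astype(int);m=((b[:,:,2]-np.maximum(b[:,:,0],b[:,:,1]))>70).astype(np.uint8);m[:80]=0;m[180:]=0;m[:,:230]=0;m[:,330:]=0
    n,L,st,c=cv2.connectedComponentsWithStats(m);i=1+np.argmax(st[1:,4]);return st[i],c[i]
print(cent(cv2.imread("pics/s41.png")),cent(im))
E
```

```text
[0.5295 0.2541 0.2786] [ 3.3777 -5.7325 39.4383] [-1.6186 -1.4347  0.0799]Traceback (most recent call last):
  File "<stdin>", line 7, in <module>
  File "<stdin>", line 6, in cent
    return _wrapfunc(a, 'argmax', axis=axis, out=out, **kwds)
    return bound(*args, **kwds)
ValueError: attempt to get argmax of an empty sequence
```

```bash
python3 - <<'E'
from h import *
def yel(im,x0,y0,w,h):
    hs=cv2.cvtColor(im,cv2.COLOR_BGR2HSV)[y0:y0+h,x0:x0+w]
    m=cv2.inRange(hs,(20,90,60),(35,255,255));n,L,st,c=cv2.connectedComponentsWithStats(m)
    return [(c[i]+[x0,y0],st[i,4]) for i in range(1,n) if st[i,4]>6]
s=cam("side")["image"];t=cam("top")["image"]
print("side",yel(s,240,90,80,110));print("top",yel(t,230,210,70,60))
s0=cv2.imread("pics/side0.png");t0=cv2.imread("pics/top0.png")
print("side0",yel(s0,265,220,60,150));print("top0",yel(t0,360,200,130,60))
print("s41",yel(cv2.imread("pics/s41.png"),240,90,80,110))
o=manip.get_obs();print(o["position"],o["ft_force"])
print("grip-ref tri (crop pts)",tri([ray("top",(387.2,220.0)),ray("side",(305.4,232.6))]))
print("f1 tri",tri([ray("top",(256.6,239)),ray("side",(265.7,115.3))]))
cv2.imwrite("pics/f3.png",s)
E
```

```text
side [(array([264.4286, 180.7143]), np.int32(7))]
top [(array([253.8571, 243.1429]), np.int32(14))]
side0 [(array([304.6   , 233.1571]), np.int32(70)), (array([269.6516, 265.5097]), np.int32(155)), (array([280.7669, 348.2556]), np.int32(133))]
top0 [(array([387.0882, 219.7647]), np.int32(34)), (array([370.2308, 224.9231]), np.int32(13)), (array([473.9524, 245.0476]), np.int32(42))]
s41 []
[0.5297 0.254  0.2787] [ 1.482  -4.2566 27.892 ]
grip-ref tri (crop pts) (array([ 0.567 , -0.1587,  0.301 ]), [np.float64(0.0004941040531921627), np.float64(0.000494104053192174)])
f1 tri (array([0.5264, 0.1447, 0.3209]), [np.float64(0.0006155555726589665), np.float64(0.0006155555726593255)])
```

Call:
step_arm(
  moves=[
    [0.9,0,0,6,0,0,0],
    [0.9,0,0,10,0,0,0],
  ],
)

```text
clock: 31.95
position: [0.5253, 0.2536, 0.2816]
ee_rot: [0.744, 0.668, -0.0, -0.001]
ft_force: [-1.3, -0.0, -9.8]
grip_width: 0.266
grasp_force: 102.2
```

```bash
cat > crest.py <<'E'
import sys
from h import *
def crest(im,o,show=True):
    b=cv2.GaussianBlur(im,(3,3),0).astype(int);m=((b[:,:,2]-np.maximum(b[:,:,0],b[:,:,1]))>45)&(b[:,:,2]>1.9*b[:,:,1])
    Rs,og=stand_pose(o);t=np.arcsin(-Rs[2,0]);pv=og+Rs@[0,0,.125]
    out=[]
    for th in(-.2,-.1,0,.1,.2):
        A=Ro.from_rotvec(Rs[:,1]*(th-t)).as_matrix()@Rs
        out.append(proj("side",[pv+A@np.array([x,y,.107]) for y in(-.05,.05) for x in(-.008,.008)]).round(1).tolist())
    c=np.array(out[2]);x0,x1,y0,y1=int(c[:,0].min()-30),int(c[:,0].max()+30),int(max(c[:,1].min()-15,0)),int(c[:,1].max()+15)
    ys,xs=np.where(m[y0:y1,x0:x1]);print("red n",len(xs))
    for y in sorted(set(ys))[::3]:print(y+y0,xs[ys==y].min()+x0,xs[ys==y].max()+x0)
    r=proj("side",[og+Rs@np.array([x,y,.282]) for y in(-.05,.05) for x in(-.012,.012)]).round(1).tolist()
    print("rail",r);[print(a) for a in out]
if __name__=="__main__":
    if len(sys.argv)>2:
        crest(cv2.imread("pics/s41.png"),{"position":[.539,.2529,.2778],"ee_rot":[.744,.668,.004,0]})
    o=manip.get_obs();im=cam("side")["image"];cv2.imwrite(f"pics/{sys.argv[1]}.png",im);print(o["clock"],o["position"],o["ft_force"],o["torque"])
    crest(im,o)
E
python3 crest.py f4 1
```

```text
red n 74
102 277 277
105 274 277
108 274 277
111 274 277
114 274 276
117 274 276
120 273 276
123 275 275
rail [[261.6, 103.9], [272.6, 103.3], [262.9, 77.3], [273.3, 76.7]]
[[256.7, 123.4], [263.5, 122.0], [258.3, 96.5], [264.7, 95.1]]
[[261.3, 122.4], [268.3, 121.5], [262.6, 95.5], [269.2, 94.6]]
[[265.9, 121.7], [273.1, 121.4], [267.0, 94.8], [273.7, 94.5]]
[[270.7, 121.4], [277.9, 121.6], [271.5, 94.5], [278.2, 94.8]]
[[275.5, 121.5], [282.6, 122.2], [276.0, 94.6], [282.7, 95.4]]
32.0 [0.5253 0.2537 0.2818] [-0.2115  0.2347 -8.7513] [ 0.0449 -0.1317 -0.0153]
red n 0
rail [[255.1, 102.7], [266.2, 102.2], [256.9, 76.3], [267.3, 75.8]]
[[250.0, 122.5], [256.8, 121.1], [251.9, 95.7], [258.4, 94.3]]
[[254.5, 121.4], [261.6, 120.6], [256.2, 94.7], [262.9, 93.8]]
[[259.2, 120.8], [266.4, 120.4], [260.7, 94.0], [267.4, 93.7]]
[[264.0, 120.4], [271.2, 120.7], [265.2, 93.7], [271.9, 93.9]]
[[268.8, 120.5], [275.9, 121.3], [269.7, 93.8], [276.4, 94.6]]
```

Call:
step_arm(
  moves=[
    [0.9,4,-0.4,1,0,0,0],
    [0.9,8,-0.9,0,0,0,0],
    [0.9,8,-0.9,-4,0,0,0],
    [0.9,8,-0.9,-9,0,0,0],
    [0.9,8,-0.9,-10,0,0,0],
  ],
)

```text
clock: 32.5
position: [0.5348, 0.2536, 0.2775]
ee_rot: [0.744, 0.668, 0.004, 0.0]
ft_force: [-8.4, -5.7, 34.4]
grip_width: 0.262
grasp_force: 108.3
```

```bash
python3 crest.py f5
```

```text
32.5 [0.5348 0.2536 0.2775] [-8.3758 -5.7471 34.3903] [-1.3785  2.8659 -0.0379]
red n 0
rail [[259.6, 104.0], [270.7, 103.5], [261.1, 77.4], [271.5, 76.9]]
[[254.8, 123.6], [261.7, 122.1], [256.5, 96.7], [262.9, 95.3]]
[[259.4, 122.5], [266.4, 121.6], [260.8, 95.6], [267.4, 94.8]]
[[264.1, 121.8], [271.2, 121.5], [265.2, 95.0], [271.9, 94.7]]
[[268.8, 121.5], [276.0, 121.7], [269.7, 94.7], [276.4, 94.9]]
[[273.6, 121.6], [280.7, 122.4], [274.2, 94.7], [280.9, 95.5]]
```

Call:
step_arm(
  moves=[
    [0.9,0,0,4,0,0,0],
    [0.9,4,-0.4,4,0,0,0],
    [0.9,7,-1.5,4,0,0,0],
    [0.9,7,-1.5,4,0,0,0],
  ],
)

```text
clock: 32.95
position: [0.5423, 0.2525, 0.2788]
ee_rot: [0.744, 0.668, 0.003, -0.001]
ft_force: [-2.7, 0.8, 14.8]
grip_width: 0.263
grasp_force: 105.4
```

```bash
python3 crest.py f6|head -8; python3 - <<'E'
from h import *
o=manip.get_obs();Rs,_=stand_pose(o);print(o["clock"],"tilt",np.arcsin(-Rs[2,0]),"roll",Rs[2,1],"yaw",-np.arctan2(Rs[0,1],Rs[1,1]))
E
```

```text
32.95 [0.5423 0.2525 0.2788] [-2.7074  0.8491 14.7554] [ 0.0078  0.6992 -0.0624]
red n 0
rail [[263.1, 103.5], [274.2, 102.9], [264.3, 76.9], [274.7, 76.3]]
[[258.1, 123.1], [264.9, 121.6], [259.6, 96.2], [266.0, 94.8]]
[[262.6, 122.0], [269.7, 121.1], [263.8, 95.1], [270.5, 94.3]]
[[267.3, 121.3], [274.5, 121.0], [268.3, 94.5], [275.0, 94.1]]
[[272.1, 121.0], [279.2, 121.2], [272.8, 94.2], [279.5, 94.4]]
[[276.9, 121.1], [284.0, 121.8], [277.3, 94.2], [284.0, 95.0]]
33.0 tilt -0.0035904529470570912 roll 0.005753180687354256 yaw -0.10702460215162951
```

Call:
step_arm(
  moves=[
    [0.9,-1.5,0.1,4,0,0,0],
    [0.9,-5.3,0.6,4,0,0,0],
    [0.9,-5.3,0.6,-1,0,0,0],
    [0.9,-5.3,0.6,-8,0,0,0],
    [0.9,-5.3,0.6,-10,0,0,0],
  ],
)

```text
clock: 33.5
position: [0.5351, 0.2514, 0.2638]
ee_rot: [0.744, 0.668, -0.001, -0.001]
ft_force: [-0.0, -0.4, -9.0]
grip_width: 0.262
grasp_force: 102.1
```

```bash
python3 crest.py f7|head -2
```

```text
33.5 [0.5351 0.2514 0.2638] [-0.0139 -0.4296 -9.0125] [-0.1505  0.0489  0.0195]
red n 0
```

Call:
step_arm(
  moves=[
    [0.9,1,0.6,0,0,0,0],
    [0.9,1.9,1.1,0,0,0,0],
    [0.9,1.9,1.1,-0.5,0,0,0],
    [0.9,1.9,1.1,-1,0,0,0],
    [0.9,1.9,1.1,-1.5,0,0,0],
  ],
)

```text
clock: 34.05
position: [0.5376, 0.2529, 0.2645]
ee_rot: [0.744, 0.668, 0.001, -0.001]
ft_force: [-0.1, 0.5, -9.2]
grip_width: 0.262
grasp_force: 102.2
```

```bash
python3 - <<'E'
from h import *
o=manip.get_obs();Rs,_=stand_pose(o);print(o["clock"],o["position"],o["ft_force"],o["torque"],"tilt",np.arcsin(-Rs[2,0]),"roll",Rs[2,1],"yaw",-np.arctan2(Rs[0,1],Rs[1,1]))
E
```

```text
34.05 [0.5376 0.2529 0.2645] [-0.0672  0.5107 -9.2397] [-0.0069 -0.0174  0.0402] tilt 0.0005175179290631865 roll 0.002050962534438052 yaw -0.10745293836602121
```

Call:
step_arm(
  moves=[
    [0.9,0,0,-0.7,0,0,0],
    [0.9,0,0,-1.4,0,0,0],
    [0.9,0,0,-2.1,0,0,0],
    [0.9,0,0,-2.1,0,0,0],
  ],
)

```text
clock: 34.45
position: [0.5377, 0.2534, 0.263]
ee_rot: [0.744, 0.668, 0.001, -0.001]
ft_force: [0.1, 1.8, -3.3]
grip_width: 0.26
grasp_force: 103.0
```

Call:
step_arm(
  moves=[
    [0.9,0,0,-0.4,0,0,0],
    [0.9,0,0,-0.8,0,0,0],
    [0.9,0,0,-1.0,0,0,0],
    [0.9,0,0,-1.0,0,0,0],
  ],
)

```text
clock: 34.85
position: [0.5378, 0.2534, 0.263]
ee_rot: [0.744, 0.668, 0.002, -0.001]
ft_force: [-1.9, -0.7, 6.3]
grip_width: 0.265
grasp_force: 104.4
```

```bash
python3 - <<'E'
from h import *
o=manip.get_obs();Rs,_=stand_pose(o);print(o["clock"],o["position"],o["ft_force"],o["torque"],"tilt",np.arcsin(-Rs[2,0]),"roll",Rs[2,1])
def yel(im,x0,y0,w,h):
    hs=cv2.cvtColor(im,cv2.COLOR_BGR2HSV)[y0:y0+h,x0:x0+w]
    m=cv2.inRange(hs,(18,90,60),(38,255,255));n,L,st,c=cv2.connectedComponentsWithStats(m)
    return [((c[i]+[x0,y0]).round(1),int(st[i,4])) for i in range(1,n) if st[i,4]>6]
s=cam("side")["image"];t=cam("top")["image"];cv2.imwrite("pics/f8.png",s);cv2.imwrite("pics/f8t.png",t)
print(yel(s,240,80,60,110),yel(t,230,210,70,60))
print("pred wing/finial",proj("side",[np.array([.5377,.2534,.01])+Rs@np.array(p) for p in[(0,-.105,.29)]]))
E
```

```text
34.85 [0.5378 0.2534 0.263 ] [-1.8962 -0.7103  6.2606] [-0.0914  0.8389 -0.013 ] tilt -0.0011161104386060833 roll 0.003345921750507129
[(array([265.8, 122.3]), 88), (array([272.6, 184.6]), 69)] [(array([258.1, 217. ]), 607), (array([259.1, 230.4]), 12), (array([287.2, 234.7]), 19), (array([256.9, 239.9]), 55), (array([275.7, 244.2]), 34), (array([236.2, 257.7]), 25), (array([250.5, 258.6]), 11), (array([256.8, 259.2]), 13), (array([284.6, 259.3]), 7), (array([250.4, 265.3]), 75), (array([233.4, 264. ]), 17), (array([283.1, 267.5]), 8)]
pred wing/finial [[266.0528 122.3903]]
```

Call:
step_arm(
  moves=[
    [0.9,0,0,0.6,0,0,0],
    [0.7,0,0,0.6,0,0,0],
    [0.6,0,0,0.6,0,0,0],
    [0.5,0,0,0.6,0,0,0],
    [0.3,0,0,0.6,0,0,0],
    [0.3,0,0,0.6,0,0,0],
    [0.3,0,0,0.6,0,0,0],
  ],
  grip_force=40,
)

```text
clock: 35.65
position: [0.5375, 0.2529, 0.2619]
ee_rot: [0.744, 0.668, 0.0, -0.001]
ft_force: [-0.1, -0.2, 0.4]
grip_width: 0.7
grasp_force: 0.0
```

Call:
step_arm(
  moves=[
    [0.3,0,0,8,0,0,0],
    [0.3,0,0,30,0,0,0],
    [0.3,0,0,70,0,0,0],
    [0.3,0,0,120,0,0,0],
    [0.3,0,0,150,0,0,0],
    [0.3,0,0,150,0,0,0],
  ],
)

```text
clock: 36.25
position: [0.5382, 0.2536, 0.4177]
ee_rot: [0.744, 0.668, 0.005, 0.0]
ft_force: [0.2, 0.1, -0.3]
grip_width: 0.704
grasp_force: 0.0
```

```bash
python3 - <<'E'
from h import *
o=manip.get_obs();print(o["clock"],o["position"],o["ft_force"],o["grip_width"])
def yel(im,x0,y0,w,h):
    hs=cv2.cvtColor(im,cv2.COLOR_BGR2HSV)[y0:y0+h,x0:x0+w]
    m=cv2.inRange(hs,(18,90,60),(38,255,255));n,L,st,c=cv2.connectedComponentsWithStats(m)
    return [((c[i]+[x0,y0]).round(1),int(st[i,4])) for i in range(1,n) if st[i,4]>6]
s=cam("side")["image"];cv2.imwrite("pics/g1.png",s);print(yel(s,240,50,60,140))
a=-.1075;y=np.array([-np.sin(a),np.cos(a),0])
print("pred",proj("side",[np.array([.537,.2525,.29+.01])+k*.105*y for k in(-1,1)]))
b=s.astype(int);m=(b[:,:,2]-np.maximum(b[:,:,0],b[:,:,1])>45)&(b[:,:,2]>1.9*b[:,:,1]);print("red",m[60:140,235:310].sum())
E
```

```text
36.25 [0.5382 0.2536 0.4177] [ 0.1925  0.13   -0.3428] 0.7041918184021634
[(array([268.5,  66.4]), 67), (array([266. , 122.1]), 87), (array([272.6, 184.6]), 68)]
pred [[265.8886 122.266 ]
 [268.1501  66.5502]]
red 0
```

```bash
python3 -c "
from workcell import manip
print(manip.hand_in())"
```

```text
the job is handed in; nothing more can be done
None
```

The mirror is on the packing cradle, released, and handed in at about 36 s. It stands within about 1 mm of home, and the lower edge went down into the notch. It was held 135 mm up with the stand within about 0.05 rad of level and the mirror within about 0.06 rad of upright for more than 5 s. Before that, recovering the balance took a stand tilt of up to 0.34 rad and a mirror lean of about 0.13 rad. On the way down, the lower edge caught on the notch's flared mouth three times, pressing with up to about 48 N, before it went in.

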